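# Lay the tall rinse tank down against the tray's end stop

### The job

Tip the tall open rinse tank over onto its broad side on the draining tray, away from the steel end stop, letting it down gently with your fingertips instead of letting it fall, then push it back along the tray until its base is square and flush against the stop, its mouth facing away. Only push and support it with the fingers: never grip it, lift it off the tray or press hard on it, and leave the other glassware alone. Finish clear of everything.

Things in the scene. Friction and masses are not known exactly. Their poses are not given: they have to be found in the camera images.
- tray: Brown plastic draining tray fixed to the bench, 400 long x 220 wide. Origin: centre of its underside, z up, x along its length away from the stop. Floor top 8 mm above the bench; lips 6 mm thick stand 5 mm above the floor on both long sides and the +x end. At the -x end a fixed steel plate is the end stop: 180 wide, 15 thick, top 80 mm above the floor.
- stop_face (a point): The middle of the stop's flat working face (which looks along tray +x), at the height of the tray floor: tray x = -185 mm, z = 8 mm. Axes as the tray's.
- tank: Tall rectangular rinse tank, rigid white plastic, empty, open top: outside 70 (x) x 130 (y) mm, 200 tall, walls and bottom 4 mm, 0.24 to 0.5 kg. Origin: centre of its underside, z towards the mouth. Starts upright on the tray, 5 to 55 mm clear of the stop, its x within 8 degrees of tray x. Tips about its long bottom edge, balances near 21 degrees, then falls on unless held back (say by a finger inside the mouth).
- tank_base (a point): Centre of the tank's underside (flat, 70 x 130 mm). The tank's foot may slide on the tray as it tips. Lying down this point is 35 mm above the tray floor. Axes as the tank's.
- tank_mouth (a point): Centre of the tank's mouth, level with the rim, 200 mm from the base along the tank's axis. Axes as the tank's.
- amber_bottle: Bystander: round amber glass bottle with a grey cap, 68 mm diameter, 150 mm tall, upright on the bench beyond the tray. Origin at the centre of its underside.
- beaker: Bystander: empty glass beaker, 72 mm across the rim, 90 mm tall, upright on the bench beyond the tray. Origin at the centre of its underside.
- flask: Bystander: conical green glass flask, 72 mm diameter at the foot, 110 mm tall, upright on the bench beyond the tray. Origin at the centre of its underside.
Mind the look-alikes: they are no part of the job. There is more than one size of the tank; the job needs the middle-sized.

How it is judged:
By the outcome, as a careful person would: the job done as asked, in the order asked, and still so for the second after the job is handed in, with the robot touching nothing.
It also fails if it takes over 64 s, if anything falls off the work surface, if the arm or the gripper's body presses on something with over 40 N, if the wrist force passes 120 N, or if a joint passes its speed limit or range.

### The arm

A 7-joint arm with a two-finger parallel gripper is mounted at the origin on the work surface. World frame = base frame: x ahead of the robot, y to its left, z up, the work surface at z = 0. Lengths are in m, angles in rad, forces in N, time in s.
With the tool pointing down it reaches from about 0.35 to 0.9 m from the base axis. Payload 8.1 kg.
Tool frame: the origin (TCP) lies midway between the tips of the shut fingers; the grasp point (between the pads) lies 19 mm behind it (arm.pinch_z is the distance from the TCP to the grasp point, in m); z points along the fingers, y is the direction in which the jaws open and shut (so a half turn about z gives the same grasp; the last joint's range is limited). The gripper opens to 92 mm and grips with 3 to 60 N. Pads are 19 mm wide; open, the fingers measure 130 mm over their backs; the gripper's body (75 mm by 190 mm) begins 47 mm behind the grasp point.
Start: joints at [1.063, 0.434, 0.025, 1.573, -0.012, 1.134, -0.075], TCP at [0.246, -0.575, 0.227] pointing down, gripper open.
Joint ranges: [-2.62, 2.62], [-0.44, 2.09], [-1.27, 1.32], [0.08, 2.57], [-1.32, 4.46], [0.12, 2], [-2.74, 2.74]. Speed limits (rad/s): [2.22, 2.22, 3.01, 3.01, 3.14, 3.14, 3.14].

### API

Orientations are given as a rotation vector (axis times angle).
In Python, from cell import arm, eyes gives the robot as it stands.
- The arm moves only by the tool apply_moves, never from a script. Its argument "targets" is one flat list of numbers, 5 for each row, row after row: the closure, from 0 (fully open) to 1 (shut), then the shift along the tool's x, y, z each as a share of 40 cm, from -1 to 1, then the turn about the tool's z as a share of pi/2 rad, from -1 to 1. A call has 1 to 20 rows; each row shifts and turns the commanded pose from where the row before left it, along the tool's axes as they then stand; what a row does not reach is not made up. A row lasts 1/8 s, in which the tool goes at most 62.5 mm and 10.7 degrees, less where a joint would pass 70% of its speed; a pose out of reach is approached as far as the arm can. A call with a number of a shift or a turn outside -1 to 1 is refused whole. A call with a gripper value outside its range is refused whole. The fingers move at their own pace and stop on an object; "grip_force" is the grip in N (left out, the last holds). Time passes only in rows, so rows that do not move let the fingers close. It gives the time, the measured TCP pose, the force and the opening at its end, in the units of the state.
- arm.observe(): the state, without advancing time (a new reading comes with each control period).
- eyes.get_image(name): name is "side" or "top" or "wrist"; returns the picture (480x640x3 uint8, red, green, blue); there is no depth.
- eyes.camera_params(name): a dict with "camera_matrix" (3x3 intrinsics, pixels), "distortion" ([k1, k2, p1, p2, k3] as OpenCV has them; the pictures are not rectified), "xyz" and "attitude" of the camera in the world; the wrist camera has in their place "hand_eye" (4x4, takes a point from camera to tool coordinates, whose origin is the TCP and whose axes are the flange's). Camera axes: x right, y down, z forward; pixel columns grow to the right and rows downward; lengths in m; the calibration is good to about 2 mm. A picture is of the moment at which its call begins: read the wrist's pose just before it. camera_params takes no time and is no camera call.
- arm.sign_off(): hands the job in, once; it reports no verdict.
The state is a dict: "clock": time; "joints": joint angles; "dq": joint speeds; "joint_efforts": joint torques, N m; "position": TCP position; "ee_rot": TCP orientation; "force": force on the tool from outside, world axes, zero at the start; "ft_torque": the same for the moment, N m; "width": opening from 0.0 (shut) to 1.0 (fully open).
Only numpy, scipy, OpenCV 4.12 (cv2) and the standard library are available. Lean on these libraries where they do the work, as an engineer would, in place of code of your own. Each camera call takes 0.05 s, during which the arm holds its last target.

## Working session

There is one attempt and no reset: what is moved stays moved. The work goes in short steps, Python scripts to look and compute and a tool call to move; the robot and the scene stay as the last step left them, time stands still between calls to the robot, and variables do not carry over. Pictures are saved under pics/ and viewed, and the job is handed in when it is done.

Besides the shell and the picture viewer there is one more tool, called after "Request:" as a command line: name --argument value ..., lists and objects as JSON in quotes. apply_moves: Moves the arm, as the interface text tells. Its arguments: {"type":"object","properties":{"targets":{"type":"array"},"grip_force":{"type":"number"}},"required":["targets"]}

```bash
mkdir -p pics; ls; python3 - <<'E'
from cell import arm, eyes
import cv2
for n in("side","top","wrist"):
    print(n, eyes.camera_params(n))
    cv2.imwrite(f"pics/{n}0.png", eyes.get_image(n)[:,:,::-1])
print(arm.observe())
E
```

```text
pics
side {'camera_matrix': array([[552.28609765,   0.        , 314.1868326 ],
       [  0.        , 552.28609765, 233.51090891],
       [  0.        ,   0.        ,   1.        ]]), 'distortion': array([-0.12644116,  0.        ,  0.        ,  0.        ,  0.        ]), 'xyz': array([0.08979908, 0.31457238, 1.10963227]), 'attitude': array([-1.52579304,  2.32007878, -0.6436624 ])}
top {'camera_matrix': array([[469.00565379,   0.        , 322.43809177],
       [  0.        , 469.00565379, 236.11365329],
       [  0.        ,   0.        ,   1.        ]]), 'distortion': array([0.02856997, 0.        , 0.        , 0.        , 0.        ]), 'xyz': array([0.48285326, 0.09146347, 0.84224712]), 'attitude': array([-2.13203559,  2.16979449, -0.23394706])}
wrist {'camera_matrix': array([[364.3467518 ,   0.        , 323.68517144],
       [  0.        , 364.3467518 , 244.9924709 ],
       [  0.        ,   0.        ,   1.        ]]), 'distortion': array([-0.01414214,  0.        ,  0.        ,  0.        ,  0.        ]), 'hand_eye': array([[ 6.22313575e-04, -9.55829629e-01, -2.93920625e-01,
       
[... 250 characters left out ...]
       1.00000000e+00]])}
{'clock': 0.15, 'joints': array([ 1.0634034 ,  0.43502596,  0.0249628 ,  1.5738661 , -0.01159136,
        1.13401435, -0.07507928]), 'dq': array([-0.00061736, -0.00215927,  0.00137237, -0.00204425, -0.0014485 ,
       -0.00136554,  0.00013874]), 'joint_efforts': array([ 2.10772014e-03, -6.68266940e+01,  9.86213833e-01, -3.14697003e+01,
       -6.04202366e-02,  3.93503217e-02,  1.73335739e-04]), 'position': array([ 0.2459525 , -0.57415481,  0.22615661]), 'ee_rot': array([-3.07638077e+00, -6.31238231e-01,  5.35798990e-04]), 'force': array([-0.01429385,  0.39862498, -1.18487481]), 'ft_torque': array([-0.03347356, -0.03508677, -0.09876044]), 'width': 0.9993310174482941}
```

View pics/side0.png

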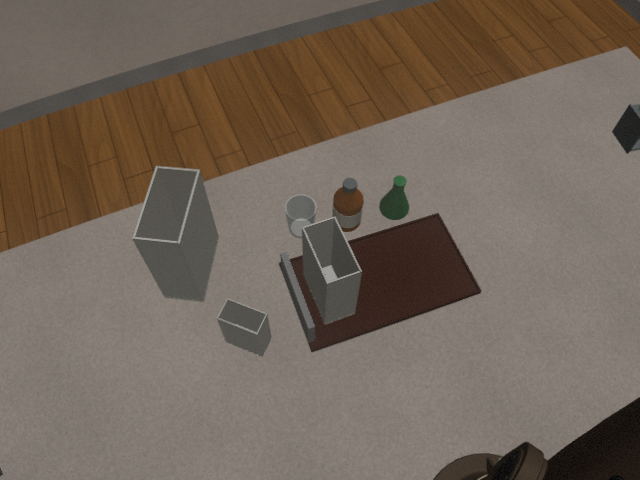

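View pics/top0.png

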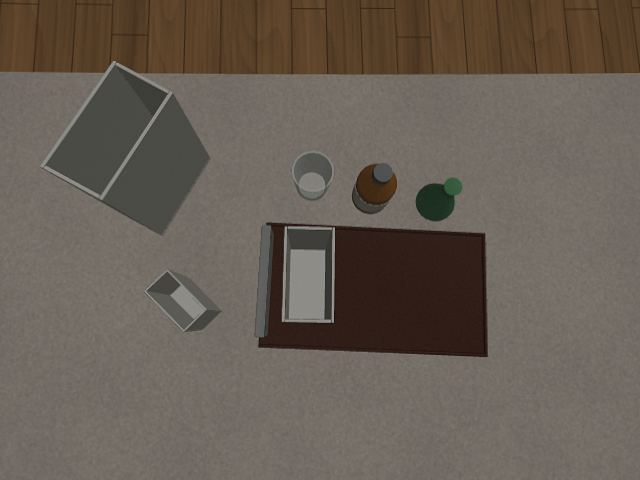

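View pics/wrist0.png

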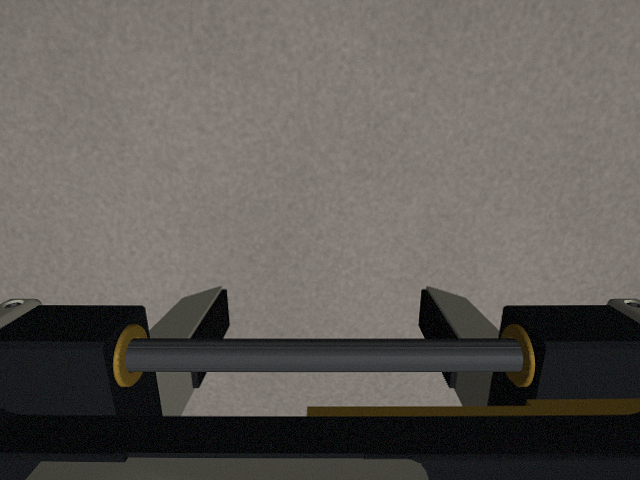

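Three tank look-alikes in the top view: a large one at (115,140), a small one at (183,300) and a middle one at (308,275). The middle one stands upright on the tray next to the stop, so it fits the description. I'll confirm it in a crop and measure it.

```bash
cat > h.py <<'E'
import numpy as np, cv2
from scipy.spatial.transform import Rotation as R
from cell import arm, eyes
def cam(n, st=None):
    p=eyes.camera_params(n)
    if n!="wrist": return p["camera_matrix"],p["distortion"],R.from_rotvec(p["attitude"]).as_matrix(),np.array(p["xyz"])
    st=st or arm.observe(); Rt=R.from_rotvec(st["ee_rot"]).as_matrix(); H=p["hand_eye"]
    return p["camera_matrix"],p["distortion"],Rt@H[:3,:3],Rt@H[:3,3]+st["position"]
def ray(n,uv,c=None):
    K,d,Rm,t=c or cam(n)
    q=cv2.undistortPoints(np.array(uv,float).reshape(-1,1,2),K,d).reshape(-1,2)
    v=np.c_[q,np.ones(len(q))]@Rm.T
    return t,v
def plane(n,uv,z,c=None):
    t,v=ray(n,uv,c); s=(z-t[2])/v[:,2:]; return t+s*v
def proj(n,P,c=None):
    K,d,Rm,t=c or cam(n)
    q=(np.atleast_2d(P)-t)@Rm
    return cv2.projectPoints(q,np.zeros(3),np.zeros(3),K,d)[0].reshape(-1,2)
def tri(a,ua,b,ub):
    ta,va=ray(a,ua);tb,vb=ray(b,ub);out=[]
    for x,y in zip(va,vb):
        A=np.c_[x,-y];s=np.linalg.lstsq(A,tb-ta,rcond=None)[0]
        p=ta+s[0]*x;q=tb+s[1]*y;out.append(np.r_[(p+q)/2,np.linalg.norm(p-q)])
    return np.array(out)
E
python3 - <<'E'
from h import *
im=cv2.imread("pics/top0.png"); c=cv2.resize(im[210:370,245:500],None,fx=3,fy=3,interpolation=cv2.INTER_CUBIC); cv2.imwrite("pics/topc.png",cv2.convertScaleAbs(c,alpha=1.5))
im=cv2.imread("pics/side0.png"); c=cv2.resize(im[190:360,260:500],None,fx=3,fy=3,interpolation=cv2.INTER_CUBIC); cv2.imwrite("pics/sidec.png",cv2.convertScaleAbs(c,alpha=1.5))
E
```

```text
(no output)
```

View pics/topc.png

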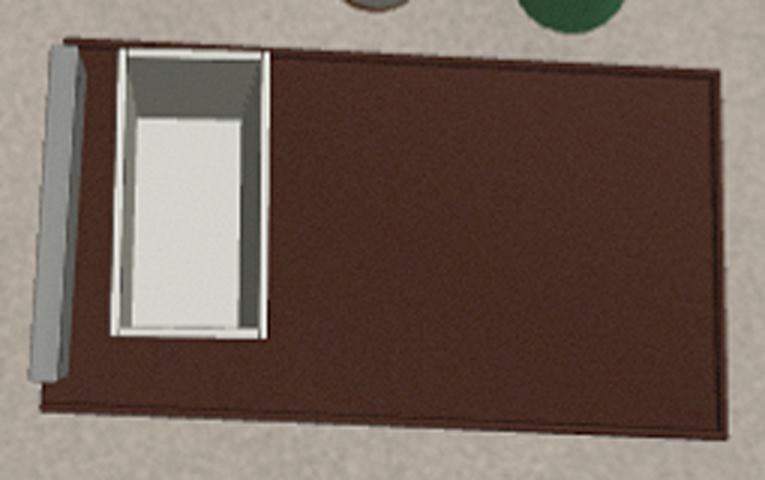

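View pics/sidec.png

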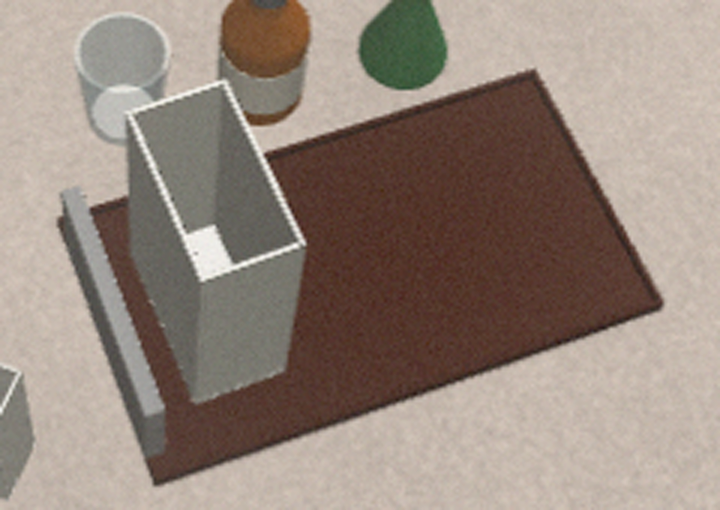

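```bash
python3 - <<'E'
from h import *
np.set_printoptions(precision=4,suppress=True)
mt=np.array([[118,47],[270,51],[267,338],[111,335]])/3+[245,210]
ms=np.array([[127,114],[228,81],[304,242],[201,280]])/3+[260,190]
M=tri("top",mt,"side",ms);print("mouth",M)
P=plane("top",mt,0.208);print(P, np.linalg.norm(np.roll(P,-1,0)-P,axis=1))
print("side",plane("side",ms,0.208))
tt=np.array([[719,71],[727,438],[41,409]])/3+[245,210]
ts=np.array([[536,70],[662,303],[155,485]])/3+[260,190]
print("tray tri",tri("top",tt,"side",ts))
T=plane("top",tt[:2],0.013);print(T);T3=plane("top",tt[2:],0.008);print(T3)
print(plane("side",ts,0.013))
# stop top far and near right edge (working face top)
st=np.array([[79,46],[66,377]])/3+[245,210]; ss=np.array([[78,188],[163,408]])/3+[260,190]
print("stop",plane("top",st,0.088),plane("side",ss,0.088),tri("top",st,"side",ss))
# bottom inner of tank
b=np.array([[136,118],[241,120],[239,328],[132,326]])/3+[245,210]
B=plane("top",b,0.012);print("inner bottom",B,np.linalg.norm(np.roll(B,-1,0)-B,axis=1))
# outer bottom in side
print("base near corners",plane("side",np.array([[194,403],[288,374]])/3+[260,190],0.008))
E
```

```text
mouth [[0.6092 0.1133 0.2008 0.0027]
 [0.6067 0.0428 0.1998 0.0024]
 [0.4764 0.0497 0.2088 0.0012]
 [0.4789 0.1181 0.2072 0.0001]]
[[0.6086 0.1142 0.208 ]
 [0.6058 0.0445 0.208 ]
 [0.4761 0.0492 0.208 ]
 [0.4789 0.1182 0.208 ]] [0.0698 0.1298 0.0691 0.1297]
side [[0.6042 0.1139 0.208 ]
 [0.6015 0.0443 0.208 ]
 [0.477  0.05   0.208 ]
 [0.4785 0.1183 0.208 ]]
tray tri [[ 0.6286 -0.2464  0.0058  0.0021]
 [ 0.4115 -0.2312  0.0068  0.0004]
 [ 0.4363  0.1672  0.0008  0.0007]]
[[ 0.6276 -0.2424  0.013 ]
 [ 0.412  -0.229   0.013 ]]
[[0.4369 0.1669 0.008 ]]
[[ 0.625  -0.2438  0.013 ]
 [ 0.4098 -0.2279  0.013 ]
 [ 0.4323  0.1685  0.013 ]]
stop [[0.6332 0.1396 0.088 ]
 [0.4572 0.1467 0.088 ]] [[0.63   0.1425 0.088 ]
 [0.4551 0.1529 0.088 ]] [[0.6354 0.1405 0.0774 0.0005]
 [0.4579 0.1494 0.0771 0.0043]]
inner bottom [[0.6042 0.1108 0.012 ]
 [0.6021 0.0484 0.012 ]
 [0.4801 0.0522 0.012 ]
 [0.4826 0.1143 0.012 ]] [0.0625 0.1221 0.0621 0.1217]
base near corners [[0.4785 0.1186 0.008 ]
 [0.472  0.048  0.008 ]]
```

The crop confirms it: the on-tray tank has a mouth of 70 x 130 mm at z≈0.20–0.21, so it is the middle size. The mouth corners in the top view are (284,226), (335,227), (334,323) and (282,322), with about 29 mm between tank and stop. Next I'll work out the tray frame, tool axes and bystander clearances.

```bash
cat >> h.py <<'E'
# tray frame (world): origin xy, x dir, y dir
TX=np.array([-0.060,-0.9982,0]);TY=np.array([0.9982,-0.060,0]);TO=np.array([0.5347,-0.0393,0])
def tray(P): P=np.atleast_2d(P)-TO; return np.c_[P@TX,P@TY,P[:,2]]
def world(p): p=np.atleast_2d(p); return TO+p[:,:1]*TX+p[:,1:2]*TY+p[:,2:]*[0,0,1]
def status():
    s=arm.observe();Rm=R.from_rotvec(s["ee_rot"]).as_matrix()
    print("t",round(s["clock"],2),"tray",tray(s["position"])[0].round(4),"F tray",(np.array([TX,TY,[0,0,1]])@s["force"]).round(2),"w",round(s["width"],3))
    print("toolx",Rm[:,0].round(3),"tooly",Rm[:,1].round(3),"z",Rm[:,2].round(3), "yaw of tool x rel tray x deg",np.degrees(np.arctan2(Rm[:,0]@TY,Rm[:,0]@TX)).round(2))
    return s,Rm
def need(p,Rm=None,s=None):  # moves in tool units to tray point
    s=s or arm.observe();Rm=R.from_rotvec(s["ee_rot"]).as_matrix()
    return (Rm.T@(world(p)[0]-s["position"])/0.4).round(4)
E
python3 - <<'E'
from h import *
np.set_printoptions(precision=4,suppress=True)
status()
mt=np.array([[118,47],[270,51],[267,338],[111,335]])/3+[245,210]
print(tray(plane("top",mt,0.208)))
tt=np.array([[719,71],[727,438],[41,409]])/3+[245,210]
print(tray(plane("top",tt,0.013)))
print("stop",tray(plane("top",np.array([[79,46],[66,377]])/3+[245,210],0.088)),tray(plane("side",np.array([[78,188],[163,408]])/3+[260,190],0.088)))
# bystanders: caps/feet in top view
print("bottle cap",tray(plane("top",[[382,173]],.15)),"flask top",tray(plane("top",[[453,187]],.11)),"beaker",tray(plane("top",[[312,172]],.09)))
print("tank yaw/corners proj check")
E
```

```text
t 0.15 tray [ 0.5512 -0.2561  0.2262] F tray [-0.4  -0.04 -1.18] w 0.999
toolx [ 0.919  0.394 -0.   ] tooly [ 0.394 -0.919 -0.001] z [-0.001  0.001 -1.   ] yaw of tool x rel tray x deg 116.63
[[-0.1576  0.0645  0.208 ]
 [-0.0879  0.0659  0.208 ]
 [-0.0848 -0.0638  0.208 ]
 [-0.1538 -0.0651  0.208 ]]
[[ 0.1972  0.105   0.013 ]
 [ 0.1967 -0.1111  0.013 ]
 [-0.1995 -0.1097  0.013 ]]
stop [[-0.1845  0.0876  0.088 ]
 [-0.1811 -0.0885  0.088 ]] [[-0.1872  0.0842  0.088 ]
 [-0.1871 -0.091   0.088 ]]
bottle cap [[-0.0146  0.1657  0.15  ]] flask top [[0.1087 0.1608 0.11  ]] beaker [[-0.1221  0.1808  0.09  ]]
tank yaw/corners proj check
```

Request:
apply_moves --targets '[0.87,0,0,-0.05,0.0963,0.87,0,0,-0.05,0.0963,0.87,0,0,0,0.0963,0.87,0.06,-0.13,0,0,0.87,0.06,-0.13,0,0,0.87,0.06,-0.13,0,0,0.87,0.06,-0.13,0,0,0.87,0.06,-0.13,0,0,0.87,0.06,-0.13,0,0,0.87,0.06,-0.13,0,0,0.87,0.06,-0.13,0,0,0.87,0.06,-0.13,0,0,0.87,0.05,-0.13,0,0,0.87,0.05,-0.13,0,0,0.87,0,-0.13,0,0,0.87,0,0,0,0]'

```text
clock: 2.15
position: [0.5321, 0.0414, 0.2665]
ee_rot: [-3.139, 0.065, 0.001]
force: [0.4, -0.6, -0.9]
width: 0.129
```

```bash
python3 - <<'E'
from h import *
status(); print(need([-.121,0,.24]))
for n in("side","top","wrist"): cv2.imwrite(f"pics/{n}1.png", eyes.get_image(n)[:,:,::-1])
a=cv2.imread("pics/side1.png")[120:360,200:480];b=cv2.imread("pics/top1.png")[150:390,200:480];cv2.imwrite("pics/st1.png",cv2.convertScaleAbs(cv2.resize(np.hstack([a,b]),(800,343)),alpha=1.5))
E
```

```text
t 2.15 tray [-0.0804 -0.0075  0.2665] F tray [ 0.55  0.47 -0.87] w 0.129
toolx [ 0.999 -0.041 -0.001] tooly [-0.041 -0.999 -0.002] z [-0.001  0.002 -1.   ] yaw of tool x rel tray x deg 91.07
[ 0.0206 -0.1009  0.0663]
```

View pics/st1.png

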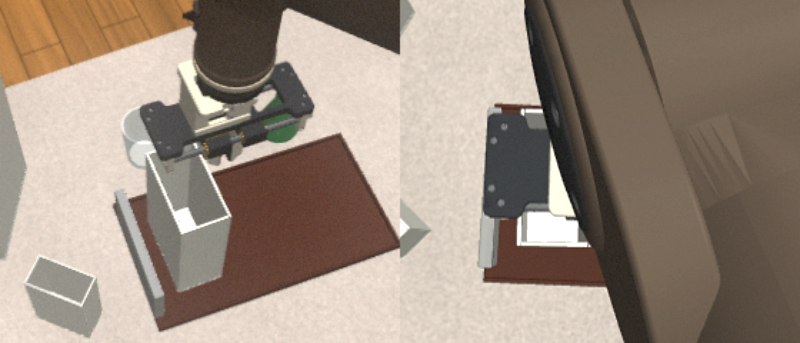

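View pics/wrist1.png

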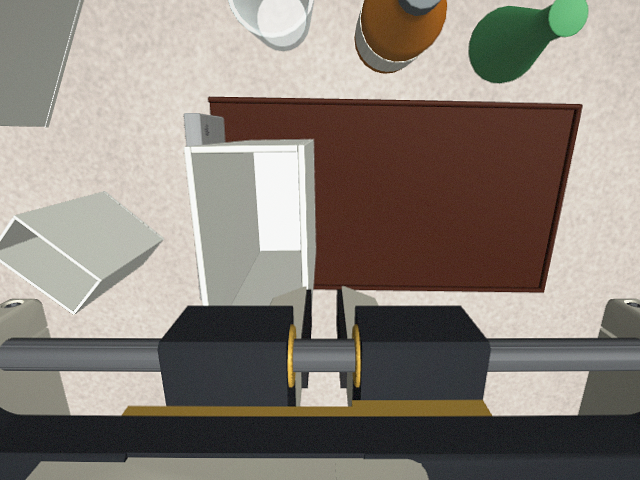

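The wrist picture shows the tank mouth, with rim corners near (188,148) and (313,142). The fingers are above it at columns 290–360, part-closed. I'll centre over the mouth and look again.

Request:
apply_moves --targets '[0.87,0.0206,-0.1,0,0,0.87,0,0,0.05,0,0.87,0,0,0,0]'

```text
clock: 2.68
position: [0.5418, 0.0738, 0.2455]
ee_rot: [3.139, -0.08, -0.004]
force: [-0.3, 0.1, -0.3]
width: 0.129
```

```bash
python3 - <<'E'
from h import *
status(); print(need([-.121,0,.188]))
n="wrist";cv2.imwrite(f"pics/{n}2.png", eyes.get_image(n)[:,:,::-1])
cv2.imwrite("pics/side2.png",cv2.convertScaleAbs(cv2.resize(eyes.get_image("side")[120:360,200:440,::-1],(600,600),interpolation=cv2.INTER_CUBIC),alpha=1.5))
E
```

```text
t 2.67 tray [-0.1133  0.0003  0.2455] F tray [-0.06 -0.35 -0.34] w 0.129
toolx [ 0.999 -0.051 -0.003] tooly [-0.051 -0.999  0.002] z [-0.003 -0.001 -1.   ] yaw of tool x rel tray x deg 90.51
[-0.0002 -0.0194  0.1437]
```

View pics/wrist2.png

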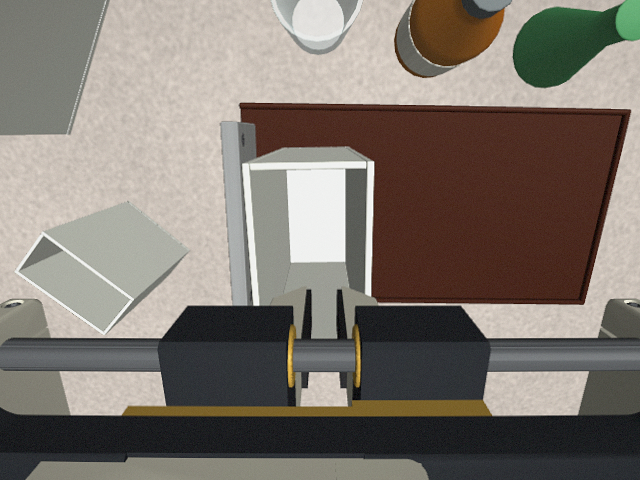

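View pics/side2.png

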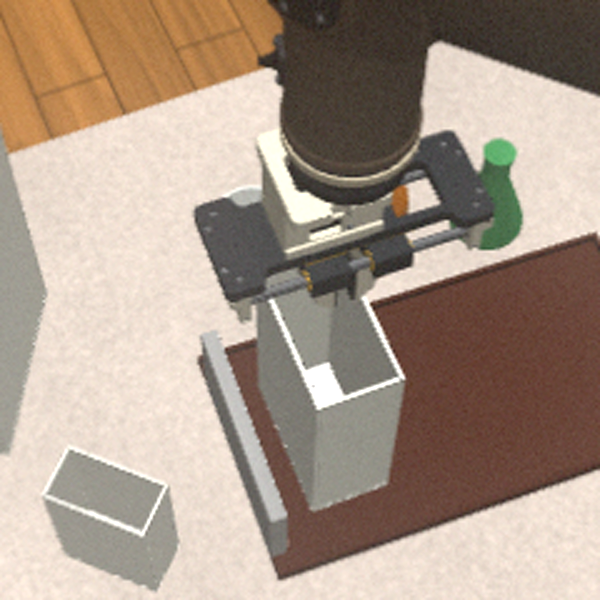

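The wrist view shows the mouth's far rim corners at (246,163) and (373,161), and the side view shows the fingers above the mouth. I'll check the rim in tray coordinates and then enter.

```bash
python3 - <<'E'
from h import *
s,_=status(); 
print(tray(plane("wrist",[[246,163],[373,161],[259,305],[372,301]],.208,cam("wrist",s))).round(4))
print(need([-.121,0,.188]))
E
```

```text
t 2.77 tray [-0.1136  0.0012  0.247 ] F tray [ 0.12 -0.45  0.56] w 0.128
toolx [ 0.999 -0.052 -0.   ] tooly [-0.052 -0.999  0.001] z [-0.    -0.001 -1.   ] yaw of tool x rel tray x deg 90.49
[[-0.1546  0.0654  0.208 ]
 [-0.0874  0.0671  0.208 ]
 [-0.1512 -0.0174  0.208 ]
 [-0.084  -0.0142  0.208 ]]
[-0.0028 -0.0186  0.1475]
```

Request:
apply_moves --targets '[0.87,-0.0028,-0.018,0,0,0.87,0,0,0.05,0,0.87,0,0,0.05,0,0.87,0,0,0.0475,0,0.87,0,0,0,0,0.87,0,0,0,0]'

```text
clock: 3.52
position: [0.5424, 0.0832, 0.1887]
ee_rot: [-3.14, 0.077, -0.002]
force: [0.6, 0.7, -0.5]
width: 0.13
```

```bash
python3 - <<'E'
from h import *
status()
cv2.imwrite("pics/side3.png",cv2.convertScaleAbs(cv2.resize(eyes.get_image("side")[120:360,200:440,::-1],(600,600),interpolation=cv2.INTER_CUBIC),alpha=1.5))
E
```

```text
t 3.52 tray [-0.1227  0.0003  0.1887] F tray [-0.7   0.61 -0.48] w 0.13
toolx [ 0.999 -0.049  0.001] tooly [-0.049 -0.999 -0.   ] z [ 0.001  0.    -1.   ] yaw of tool x rel tray x deg 90.62
```

View pics/side3.png

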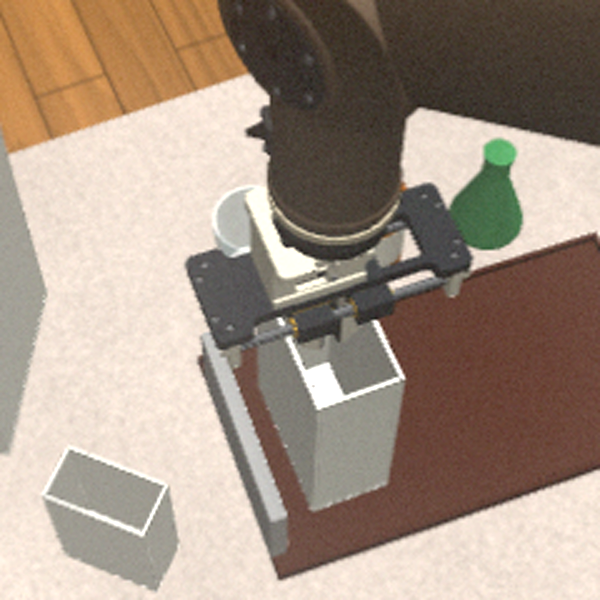

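Both fingers are inside the mouth. I'll start a slow push on the front wall.

Request:
apply_moves --targets '[0.87,0,0.01,0,0,0.87,0,0.01,0,0,0.87,0,0.01,0,0,0.87,0,0.01,0,0,0.87,0,0.01,0,0,0.87,0,0.01,0,0,0.87,0,0.01,0,0,0.87,0,0.01,0,0,0.87,0,0,0,0]'

```text
clock: 4.7
position: [0.5402, 0.0505, 0.1877]
ee_rot: [3.14, -0.078, -0.0]
force: [0.8, 1.0, -0.4]
width: 0.133
```

```bash
python3 - <<'E'
from h import *
status()
cv2.imwrite("pics/side4.png",cv2.convertScaleAbs(cv2.resize(eyes.get_image("side")[120:360,200:440,::-1],(600,600),interpolation=cv2.INTER_CUBIC),alpha=1.5))
cv2.imwrite("pics/wrist4.png", eyes.get_image("wrist")[:,:,::-1])
E
```

```text
t 4.7 tray [-9.000e-02  1.000e-04  1.877e-01] F tray [-1.02  0.75 -0.42] w 0.133
toolx [ 0.999 -0.05  -0.   ] tooly [-0.05  -0.999  0.   ] z [-0. -0. -1.] yaw of tool x rel tray x deg 90.59
```

View pics/side4.png

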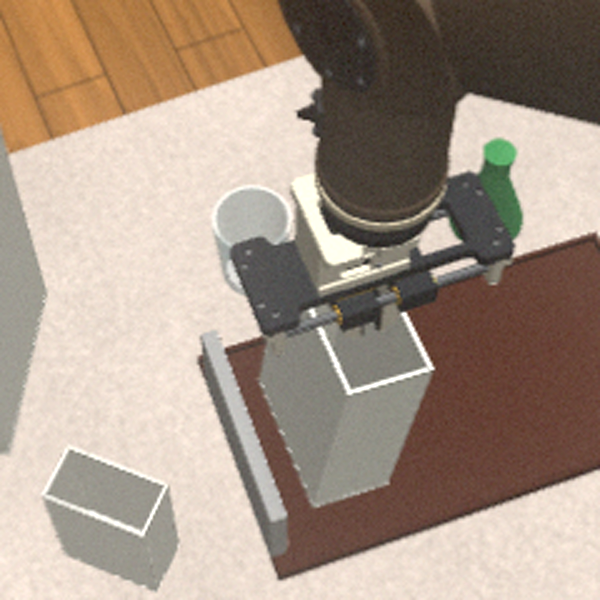

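View pics/wrist4.png

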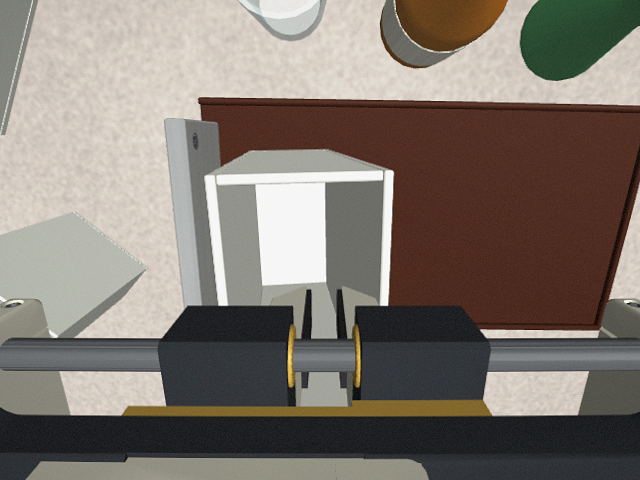

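The tank is tilted about 8° and its foot hasn't moved. The fingers have about 18 mm of play in the mouth, so I'll open them slightly to shrink it (still well clear of gripping) before reaching the balance point.

Request:
apply_moves --targets '[0.83,0,0.008,0,0,0.81,0,0.008,0,0,0.8,0,0.008,0,0,0.8,0,0.008,0,0,0.8,0,0.008,0,0,0.8,0,0.008,0,0,0.8,0,0.006,0,0,0.8,0,0.006,0,0,0.8,0,0,0,0]' --grip_force 3

```text
clock: 5.92
position: [0.5391, 0.0268, 0.1877]
ee_rot: [3.14, -0.078, 0.0]
force: [-1.0, -0.7, 0.2]
width: 0.199
```

```bash
python3 - <<'E'
from h import *
status()
cv2.imwrite("pics/side5.png",cv2.convertScaleAbs(cv2.resize(eyes.get_image("side")[120:360,200:440,::-1],(600,600),interpolation=cv2.INTER_CUBIC),alpha=1.5))
cv2.imwrite("pics/wrist5.png", eyes.get_image("wrist")[:,:,::-1])
E
```

```text
t 5.92 tray [-0.0662  0.0005  0.1877] F tray [ 0.76 -0.98  0.25] w 0.199
toolx [ 0.999 -0.049  0.   ] tooly [-0.049 -0.999  0.   ] z [ 0. -0. -1.] yaw of tool x rel tray x deg 90.61
```

View pics/side5.png

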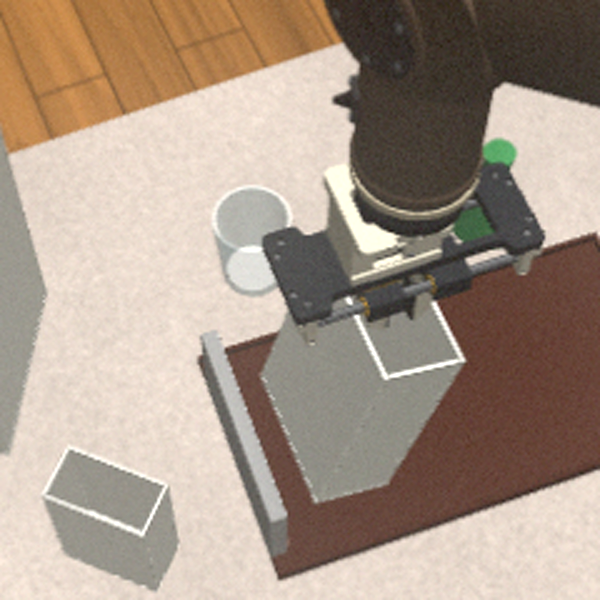

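View pics/wrist5.png

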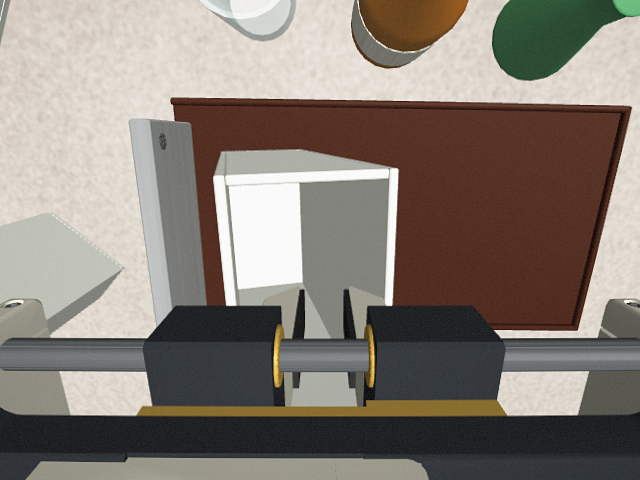

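Request:
apply_moves --targets '[0.8,0,0.005,0,0,0.8,0,0.005,0,0,0.8,0,0.005,0,0,0.8,0,0.005,0,0,0.8,0,0.005,0,0,0.8,0,0.005,0,0,0.8,0,0.005,0,0,0.8,0,0.005,0,0,0.8,0,0,0,0,0.8,0,0,0,0,0.8,0,0,0,0]'

```text
clock: 7.4
position: [0.5384, 0.0111, 0.1877]
ee_rot: [-3.141, 0.077, -0.0]
force: [-0.0, 0.6, -0.7]
width: 0.202
```

```bash
python3 - <<'E'
from h import *
status()
cv2.imwrite("pics/side6.png",cv2.convertScaleAbs(cv2.resize(eyes.get_image("side")[120:360,200:440,::-1],(600,600),interpolation=cv2.INTER_CUBIC),alpha=1.5))
cv2.imwrite("pics/wrist6.png", eyes.get_image("wrist")[:,:,::-1])
E
```

```text
t 7.4 tray [-0.0506  0.0006  0.1877] F tray [-0.55 -0.05 -0.65] w 0.202
toolx [ 0.999 -0.049  0.   ] tooly [-0.049 -0.999 -0.   ] z [ 0.  0. -1.] yaw of tool x rel tray x deg 90.63
```

View pics/side6.png

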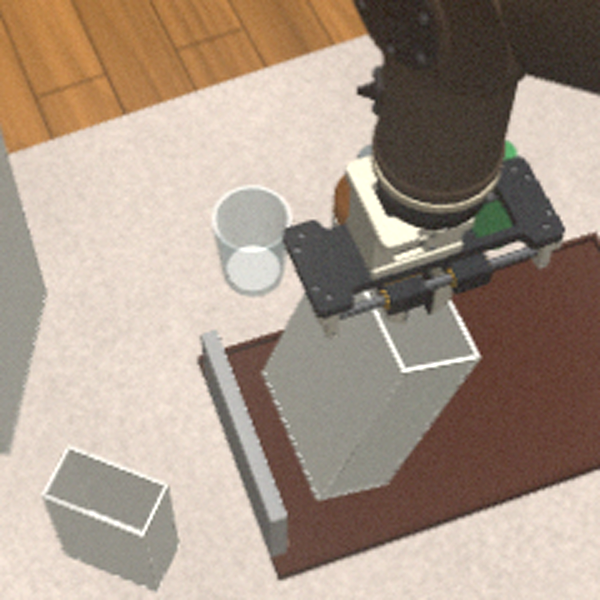

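View pics/wrist6.png

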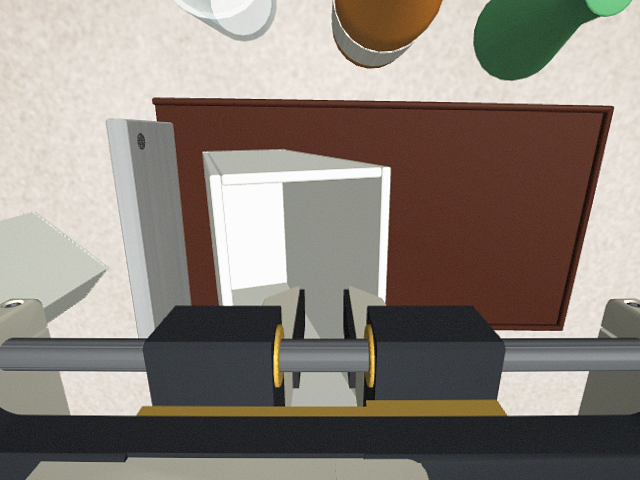

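It's now tilted about 20°, still resting on the front finger, and the foot is in place. I'll go slowly through the balance point.

Request:
apply_moves --targets '[0.8,0,0.005,0,0,0.8,0,0.005,0,0,0.8,0,0.005,0,0,0.8,0,0.004,0,0,0.8,0,0.003,0,0,0.8,0,0.002,0,0,0.8,0,0,0,0,0.8,0,0,0,0]'

```text
clock: 8.5
position: [0.5379, 0.0015, 0.1877]
ee_rot: [3.141, -0.077, 0.0]
force: [-0.0, 0.5, 0.2]
width: 0.202
```

```bash
python3 - <<'E'
from h import *
status()
cv2.imwrite("pics/side7.png",cv2.convertScaleAbs(cv2.resize(eyes.get_image("side")[120:360,200:440,::-1],(600,600),interpolation=cv2.INTER_CUBIC),alpha=1.5))
cv2.imwrite("pics/wrist7.png", eyes.get_image("wrist")[:,:,::-1])
E
```

```text
t 8.5 tray [-0.0409  0.0007  0.1877] F tray [-0.46 -0.04  0.16] w 0.202
toolx [ 0.999 -0.049  0.   ] tooly [-0.049 -0.999  0.   ] z [ 0. -0. -1.] yaw of tool x rel tray x deg 90.63
```

View pics/side7.png

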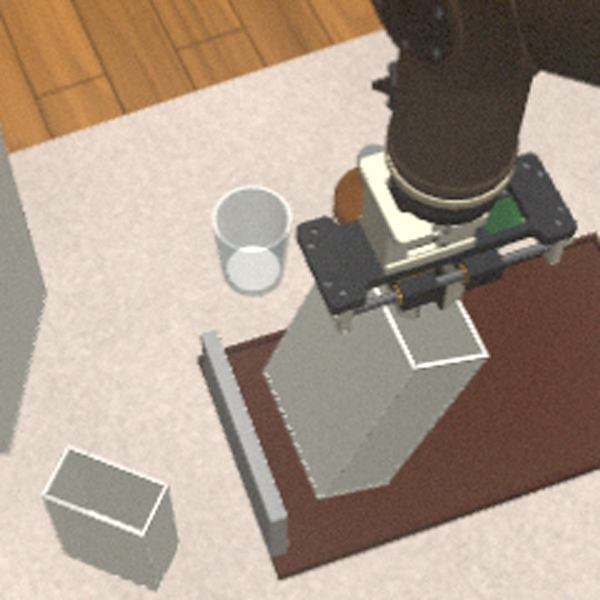

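View pics/wrist7.png

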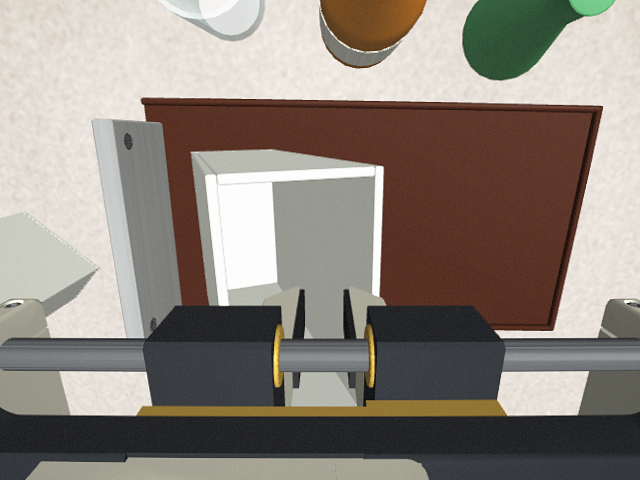

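Request:
apply_moves --targets '[0.8,0,0.005,0,0,0.8,0,0.005,0,0,0.8,0,0.005,0,0,0.8,0,0.005,0,0,0.8,0,0,0,0,0.8,0,0,0,0]'

```text
clock: 9.35
position: [0.5375, -0.0065, 0.1877]
ee_rot: [-3.141, 0.077, -0.0]
force: [-0.1, -0.5, -1.2]
width: 0.199
```

```bash
python3 - <<'E'
from h import *
status()
cv2.imwrite("pics/side8.png",cv2.convertScaleAbs(cv2.resize(eyes.get_image("side")[120:360,200:440,::-1],(600,600),interpolation=cv2.INTER_CUBIC),alpha=1.5))
cv2.imwrite("pics/wrist8.png", eyes.get_image("wrist")[:,:,::-1])
E
```

```text
t 9.35 tray [-0.0329  0.0008  0.1877] F tray [ 0.55 -0.06 -1.23] w 0.199
toolx [ 0.999 -0.049  0.   ] tooly [-0.049 -0.999 -0.   ] z [ 0.  0. -1.] yaw of tool x rel tray x deg 90.63
```

View pics/wrist8.png

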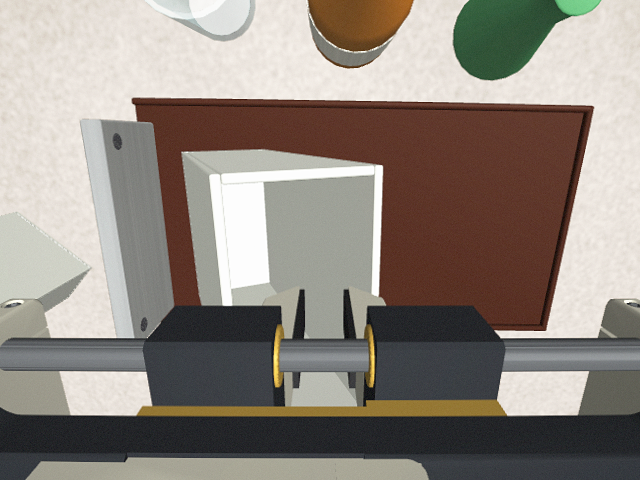

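View pics/side8.png

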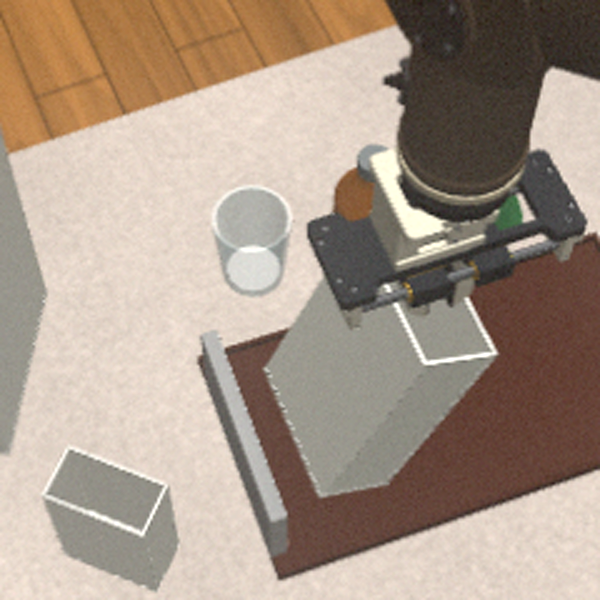

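Request:
apply_moves --targets '[0.8,0,0.005,0,0,0.8,0,0.005,0,0,0.8,0,0.005,0,0,0.8,0,0.005,0,0,0.8,0,0,0,0,0.8,0,0,0,0]'

```text
clock: 10.2
position: [0.5371, -0.0144, 0.1878]
ee_rot: [-3.141, 0.077, -0.0]
force: [-0.1, -0.3, -0.1]
width: 0.197
```

```bash
python3 - <<'E'
from h import *
s,_=status()
cv2.imwrite("pics/side9.png",cv2.convertScaleAbs(cv2.resize(eyes.get_image("side")[120:360,200:440,::-1],(600,600),interpolation=cv2.INTER_CUBIC),alpha=1.5))
s=arm.observe();cv2.imwrite("pics/wrist9.png", eyes.get_image("wrist")[:,:,::-1])
E
```

```text
t 10.2 tray [-0.025   0.0009  0.1878] F tray [ 0.26 -0.04 -0.08] w 0.197
toolx [ 0.999 -0.049  0.   ] tooly [-0.049 -0.999 -0.   ] z [ 0.  0. -1.] yaw of tool x rel tray x deg 90.63
```

View pics/wrist9.png

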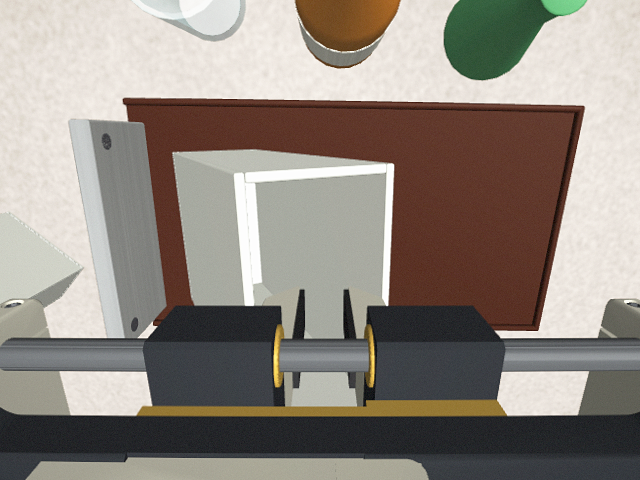

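View pics/side9.png

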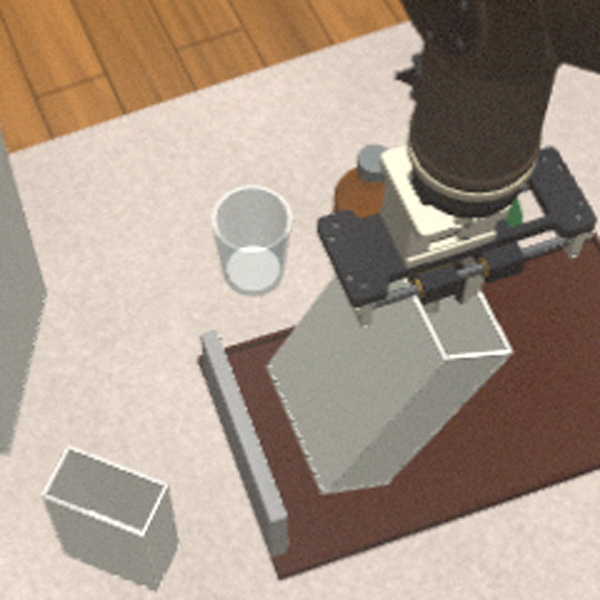

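The tank has passed the balance point and now leans back on the rear finger: in the wrist view the back rim at (245–258, 175–300) meets the finger edge at column 262. The tilt is about 28° and the foot is unmoved. I'll lower it along an arc, with the fingers sinking a little slower than the rim so friction also bears it up.

Request:
apply_moves --targets '[0.8,0,0.0106,0.0025,0,0.8,0,0.0106,0.0025,0,0.8,0,0.0106,0.0025,0,0.8,0,0.0106,0.0025,0,0.8,0,0.0106,0.0025,0,0.8,0,0.0106,0.0025,0,0.8,0,0.0106,0.0025,0,0.8,0,0.0106,0.0025,0,0.8,0,0.0106,0.0025,0,0.8,0,0.0106,0.0025,0,0.8,0,0,0,0]'

```text
clock: 11.68
position: [0.5349, -0.0574, 0.1776]
ee_rot: [3.14, -0.078, -0.0]
force: [-0.3, -0.3, -0.2]
width: 0.204
```

```bash
python3 - <<'E'
from h import *
s,_=status()
cv2.imwrite("pics/side10.png",cv2.convertScaleAbs(cv2.resize(eyes.get_image("side")[120:360,200:440,::-1],(600,600),interpolation=cv2.INTER_CUBIC),alpha=1.5))
s=arm.observe();cv2.imwrite("pics/wrist10.png", eyes.get_image("wrist")[:,:,::-1])
E
```

```text
t 11.68 tray [0.018  0.0013 0.1776] F tray [ 0.31 -0.32 -0.15] w 0.204
toolx [ 0.999 -0.05  -0.   ] tooly [-0.05  -0.999  0.   ] z [-0. -0. -1.] yaw of tool x rel tray x deg 90.59
```

View pics/wrist10.png

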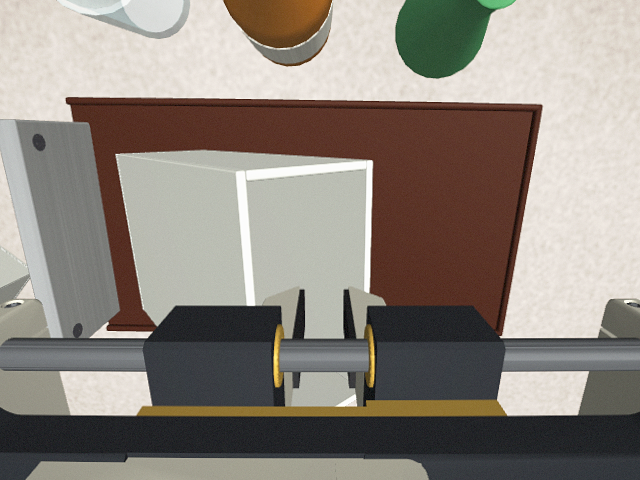

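View pics/side10.png

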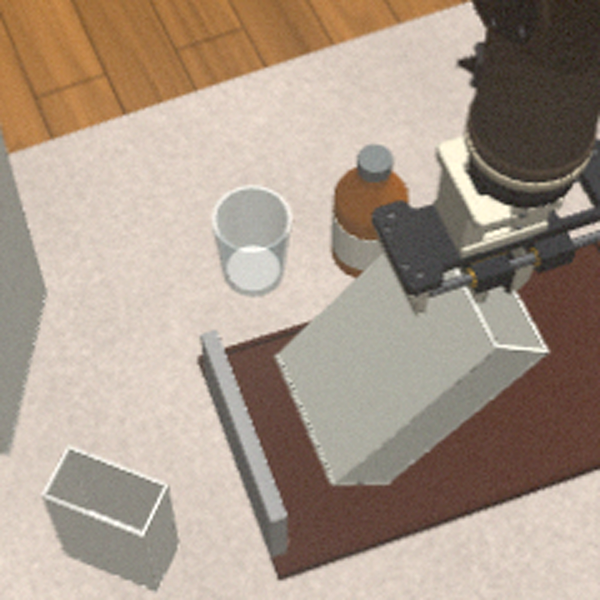

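The tilt is about 40°, and the foot's near corner stays at (390,484) in the crop, so it hasn't slid. Continuing.

Request:
apply_moves --targets '[0.8,0,0.0102,0.0047,0,0.8,0,0.0102,0.0047,0,0.8,0,0.0102,0.0047,0,0.8,0,0.0102,0.0047,0,0.8,0,0.0102,0.0047,0,0.8,0,0.0102,0.0047,0,0.8,0,0.0102,0.0047,0,0.8,0,0.0102,0.0047,0,0.8,0,0,0,0]'

```text
clock: 12.9
position: [0.5332, -0.0899, 0.1625]
ee_rot: [3.14, -0.078, -0.001]
force: [1.0, -0.6, -0.1]
width: 0.199
```

```bash
python3 - <<'E'
from h import *
s,_=status()
cv2.imwrite("pics/side11.png",cv2.convertScaleAbs(cv2.resize(eyes.get_image("side")[120:360,200:440,::-1],(600,600),interpolation=cv2.INTER_CUBIC),alpha=1.5))
E
```

```text
t 12.9 tray [0.0506 0.0016 0.1625] F tray [ 0.5   0.99 -0.05] w 0.199
toolx [ 0.999 -0.05  -0.   ] tooly [-0.05  -0.999  0.   ] z [-0. -0. -1.] yaw of tool x rel tray x deg 90.59
```

View pics/side11.png

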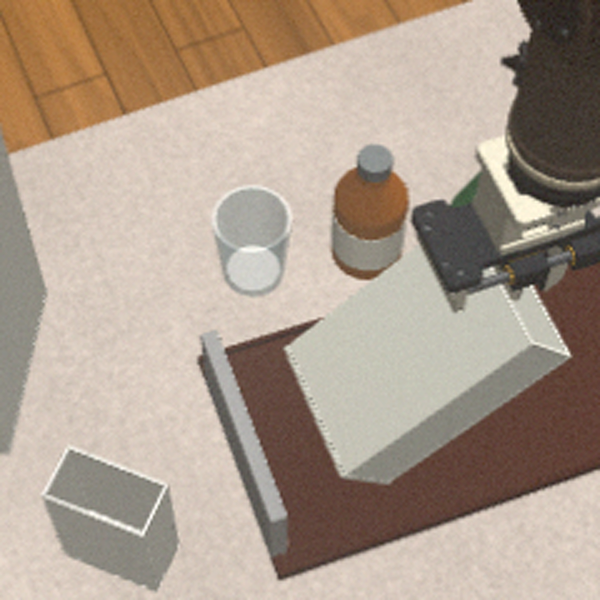

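The tilt is about 50° and the foot is still at (390,483). On to 60°.

Request:
apply_moves --targets '[0.8,0,0.0074,0.005,0,0.8,0,0.0074,0.005,0,0.8,0,0.0074,0.005,0,0.8,0,0.0074,0.005,0,0.8,0,0.0074,0.005,0,0.8,0,0.0074,0.005,0,0.8,0,0.0074,0.005,0,0.8,0,0.0074,0.005,0,0.8,0,0.0074,0.005,0,0.8,0,0.0074,0.005,0,0.8,0,0,0,0]'

```text
clock: 14.32
position: [0.5318, -0.1194, 0.1425]
ee_rot: [3.14, -0.078, -0.0]
force: [0.1, -1.5, 0.6]
width: 0.197
```

```bash
python3 - <<'E'
from h import *
s,_=status()
cv2.imwrite("pics/side12.png",cv2.convertScaleAbs(cv2.resize(eyes.get_image("side")[120:360,200:440,::-1],(600,600),interpolation=cv2.INTER_CUBIC),alpha=1.5))
cv2.imwrite("pics/wrist12.png", eyes.get_image("wrist")[:,:,::-1])
E
```

```text
t 14.32 tray [0.0801 0.0019 0.1425] F tray [1.49 0.21 0.64] w 0.197
toolx [ 0.999 -0.05  -0.   ] tooly [-0.05  -0.999  0.   ] z [-0. -0. -1.] yaw of tool x rel tray x deg 90.6
```

View pics/side12.png

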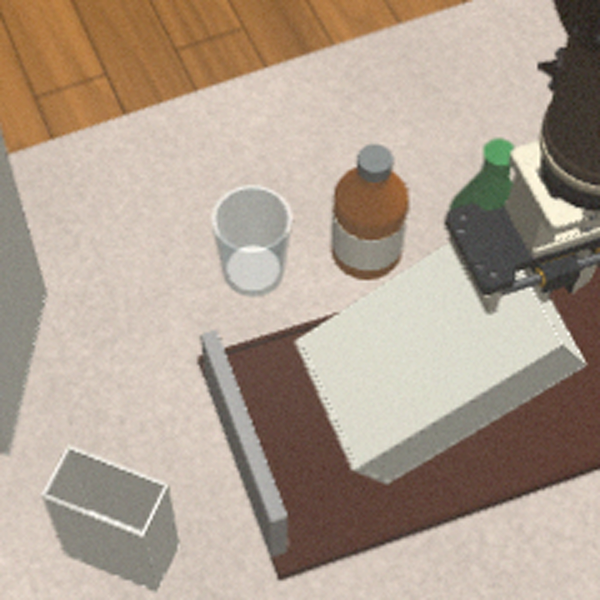

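View pics/wrist12.png

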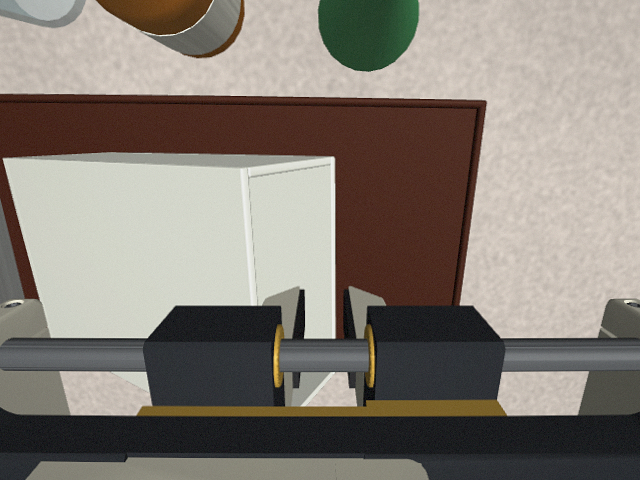

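The tilt is about 60° with the foot at (390,481), so it still hasn't slid, and the support force is 1.5 N.

Request:
apply_moves --targets '[0.8,0,0.0063,0.006,0,0.8,0,0.0063,0.006,0,0.8,0,0.0063,0.006,0,0.8,0,0.0063,0.006,0,0.8,0,0.0063,0.006,0,0.8,0,0.0063,0.006,0,0.8,0,0.0063,0.006,0,0.8,0,0.0063,0.006,0,0.8,0,0.0063,0.006,0,0.8,0,0.0063,0.006,0,0.8,0,0,0,0]'

```text
clock: 15.8
position: [0.5305, -0.1445, 0.1185]
ee_rot: [3.141, -0.078, -0.001]
force: [-0.1, -2.9, 0.1]
width: 0.198
```

```bash
python3 - <<'E'
from h import *
s,_=status()
cv2.imwrite("pics/side13.png",cv2.convertScaleAbs(cv2.resize(eyes.get_image("side")[120:360,240:480,::-1],(600,600),interpolation=cv2.INTER_CUBIC),alpha=1.5))
cv2.imwrite("pics/wrist13.png", eyes.get_image("wrist")[:,:,::-1])
E
```

```text
t 15.8 tray [0.1052 0.0022 0.1185] F tray [2.94 0.12 0.08] w 0.198
toolx [ 0.999 -0.049 -0.   ] tooly [-0.049 -0.999  0.   ] z [-0. -0. -1.] yaw of tool x rel tray x deg 90.61
```

View pics/side13.png

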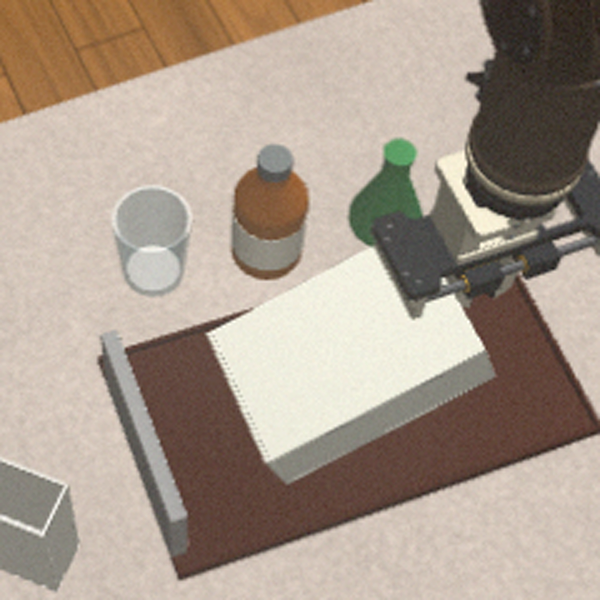

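View pics/wrist13.png

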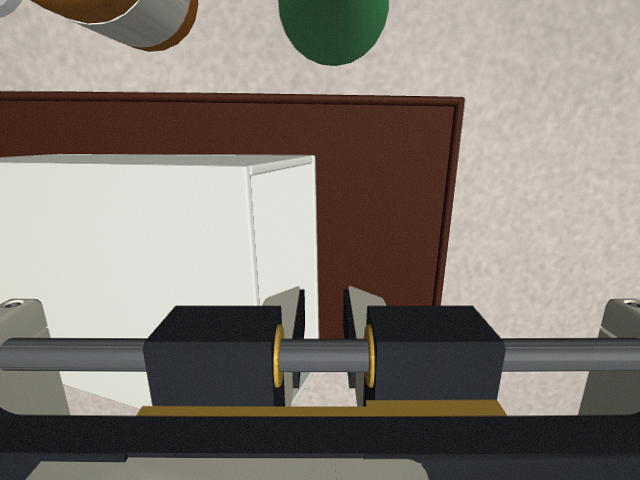

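```bash
python3 - <<'E'
from h import *
F=[]
for i in range(8):
    eyes.get_image("side"); F.append(np.array([TX,TY,[0,0,1]])@arm.observe()["force"])
F=np.array(F);print(F.mean(0).round(2),F.std(0).round(2)); status()
E
```

```text
[ 1.47 -0.05 -0.  ] [0.59 0.54 0.36]
t 16.3 tray [0.105  0.0023 0.1187] F tray [ 1.73 -0.58 -0.21] w 0.203
toolx [ 0.999 -0.049  0.   ] tooly [-0.049 -0.999  0.   ] z [ 0. -0. -1.] yaw of tool x rel tray x deg 90.63
```

Averaged support force is 1.5 N horizontally. I'll raise the fingertips 2 mm to build upward friction under the rim, then continue slowly.

Request:
apply_moves --targets '[0.8,0,0,-0.0025,0,0.8,0,0,-0.0025,0,0.8,0,0,0,0]'

```text
clock: 16.68
position: [0.5308, -0.1441, 0.1208]
ee_rot: [-3.141, 0.077, -0.0]
force: [0.3, -0.7, -0.3]
width: 0.203
```

```bash
python3 - <<'E'
from h import *
F=[]
for i in range(8):
    im=eyes.get_image("side"); F.append(np.array([TX,TY,[0,0,1]])@arm.observe()["force"])
F=np.array(F);print(F.mean(0).round(2),F.std(0).round(2)); status()
cv2.imwrite("pics/side14.png",cv2.convertScaleAbs(cv2.resize(im[120:360,240:480,::-1],(600,600),interpolation=cv2.INTER_CUBIC),alpha=1.5))
E
```

```text
[ 1.26 -0.16 -0.68] [0.3  0.69 0.49]
t 17.07 tray [0.105  0.0023 0.1207] F tray [ 0.91  0.41 -1.22] w 0.197
toolx [ 0.999 -0.049 -0.   ] tooly [-0.049 -0.999  0.   ] z [-0. -0. -1.] yaw of tool x rel tray x deg 90.63
```

View pics/side14.png

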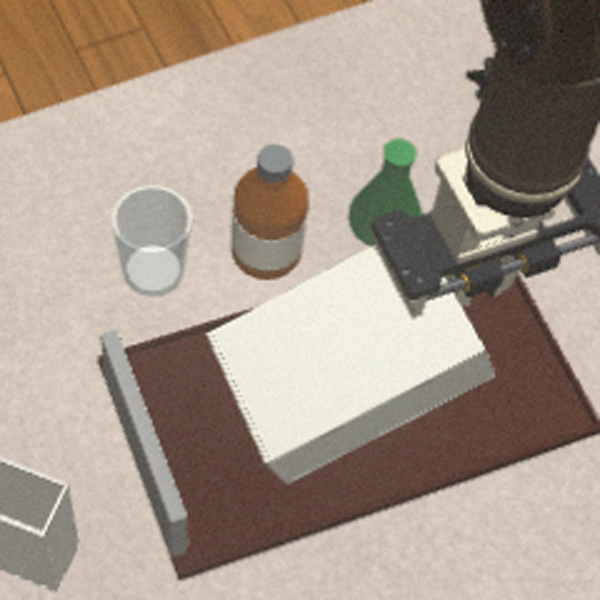

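The raise put 0.7 N of upward support on the rim, and the foot at (288,484) hasn't moved. Next, about 5° more.

Request:
apply_moves --targets '[0.8,0,0.0033,0.0039,0,0.8,0,0.0033,0.0039,0,0.8,0,0.0033,0.0039,0,0.8,0,0.0033,0.0039,0,0.8,0,0.0033,0.0039,0,0.8,0,0.0033,0.0039,0,0.8,0,0.0033,0.0039,0,0.8,0,0.0033,0.0039,0]'

```text
clock: 18.08
position: [0.5302, -0.1549, 0.1081]
ee_rot: [3.141, -0.077, 0.0]
force: [0.4, -1.6, -0.3]
width: 0.198
```

```bash
python3 - <<'E'
from h import *
F=[]
for i in range(5):
    im=eyes.get_image("side"); F.append(np.array([TX,TY,[0,0,1]])@arm.observe()["force"])
F=np.array(F);print(F.mean(0).round(2),F.std(0).round(2)); status()
cv2.imwrite("pics/side15.png",cv2.convertScaleAbs(cv2.resize(im[120:360,240:480,::-1],(600,600),interpolation=cv2.INTER_CUBIC),alpha=1.5))
E
```

```text
[ 1.15  0.32 -0.56] [0.61 0.19 0.37]
t 18.32 tray [0.1156 0.0025 0.1083] F tray [ 0.79  0.4  -1.22] w 0.2
toolx [ 0.999 -0.049  0.   ] tooly [-0.049 -0.999  0.   ] z [ 0. -0. -1.] yaw of tool x rel tray x deg 90.63
```

View pics/side15.png

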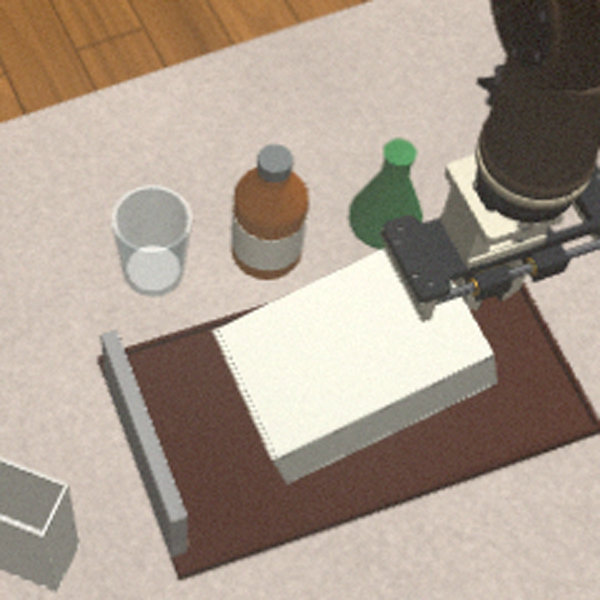

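Request:
apply_moves --targets '[0.8,0,0.0034,0.0046,0,0.8,0,0.0034,0.0046,0,0.8,0,0.0033,0.0047,0,0.8,0,0.0033,0.0048,0,0.8,0,0.0032,0.0049,0,0.8,0,0.0031,0.005,0,0.8,0,0.003,0.005,0,0.8,0,0.0029,0.005,0,0.8,0,0.0028,0.005,0,0.8,0,0.0028,0.005,0]'

```text
clock: 19.58
position: [0.5296, -0.1673, 0.0886]
ee_rot: [3.141, -0.077, 0.0]
force: [-0.0, -1.1, -1.6]
width: 0.203
```

```bash
python3 - <<'E'
from h import *
F=[]
for i in range(5):
    im=eyes.get_image("side"); F.append(np.array([TX,TY,[0,0,1]])@arm.observe()["force"])
F=np.array(F);print(F.mean(0).round(2),F.std(0).round(2)); status()
cv2.imwrite("pics/side16.png",cv2.convertScaleAbs(cv2.resize(im[120:360,240:480,::-1],(600,600),interpolation=cv2.INTER_CUBIC),alpha=1.5))
cv2.imwrite("pics/wrist16.png", eyes.get_image("wrist")[:,:,::-1])
E
```

```text
[ 1.62  0.   -0.26] [0.44 0.5  0.61]
t 19.82 tray [0.128  0.0025 0.0888] F tray [ 0.81  0.42 -0.08] w 0.202
toolx [ 0.999 -0.049 -0.   ] tooly [-0.049 -0.999  0.   ] z [-0. -0. -1.] yaw of tool x rel tray x deg 90.63
```

View pics/side16.png

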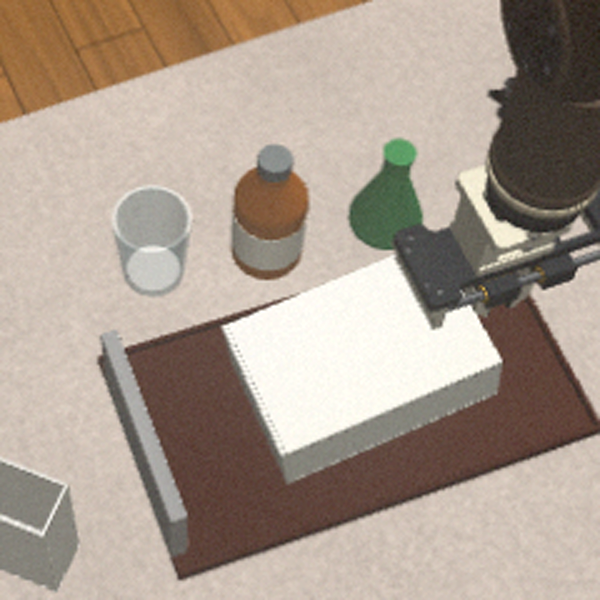

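View pics/wrist16.png

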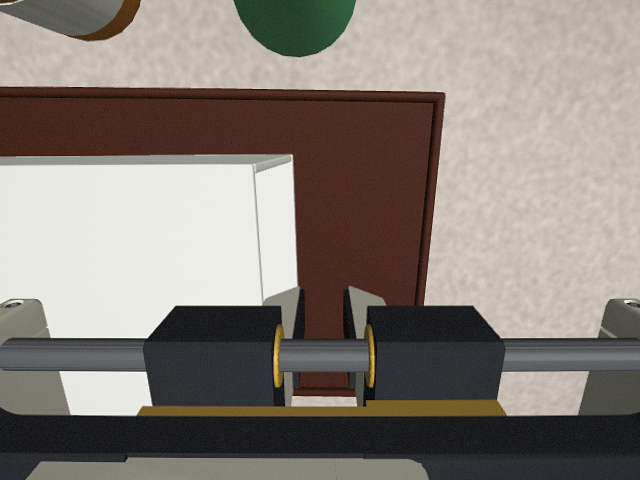

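About 82°, held by the rim, foot unmoved at (289,482). Now the last 8°.

Request:
apply_moves --targets '[0.8,0,0.0028,0.0047,0,0.8,0,0.0028,0.0047,0,0.8,0,0.0027,0.0048,0,0.8,0,0.0026,0.005,0,0.8,0,0.0025,0.005,0,0.8,0,0.0024,0.005,0,0.8,0,0.0023,0.005,0,0.8,0,0.0023,0.005,0,0.8,0,0.0022,0.005,0,0.8,0,0.0022,0.005,0,0.8,0,0.0022,0.005,0,0.8,0,0.002,0.005,0]'

```text
clock: 21.38
position: [0.529, -0.1788, 0.0649]
ee_rot: [3.141, -0.077, -0.0]
force: [-0.7, 0.5, 0.2]
width: 0.198
```

```bash
python3 - <<'E'
from h import *
F=[]
for i in range(4):
    im=eyes.get_image("side"); F.append(np.array([TX,TY,[0,0,1]])@arm.observe()["force"])
F=np.array(F);print(F.mean(0).round(2),F.std(0).round(2)); status()
cv2.imwrite("pics/side17.png",cv2.convertScaleAbs(cv2.resize(im[120:360,240:480,::-1],(600,600),interpolation=cv2.INTER_CUBIC),alpha=1.5))
cv2.imwrite("pics/wrist17.png", eyes.get_image("wrist")[:,:,::-1])
E
```

```text
[-0.18 -0.41 -0.05] [0.46 0.61 0.41]
t 21.57 tray [0.1396 0.0027 0.0651] F tray [ 0.44  0.54 -0.6 ] w 0.202
toolx [ 0.999 -0.049 -0.   ] tooly [-0.049 -0.999  0.   ] z [-0. -0. -1.] yaw of tool x rel tray x deg 90.63
```

View pics/side17.png

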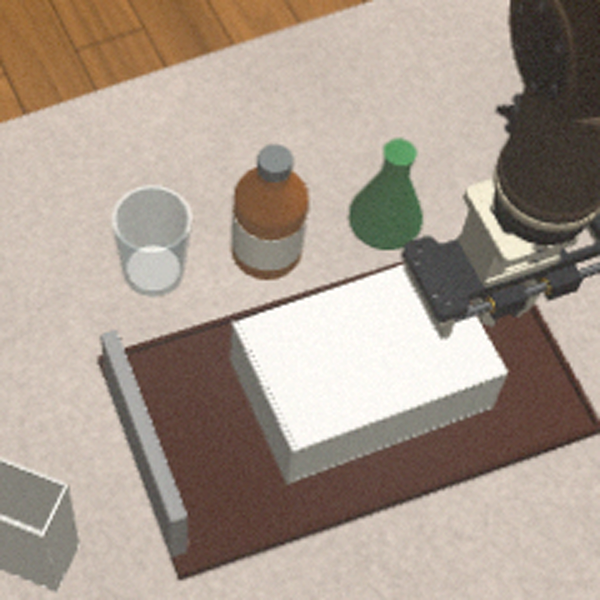

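View pics/wrist17.png

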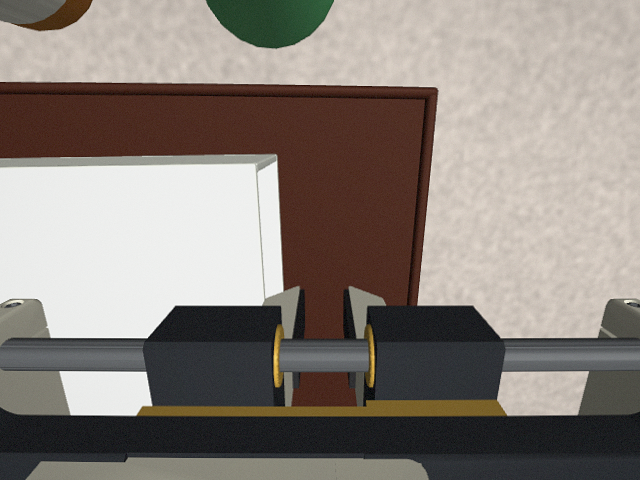

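The tank lies on its broad side and the support force is down to zero. The near bottom edge runs (288,482)–(500,405) in the crop. I'll ease the fingers off and take them clear of the mouth, then check the tank lies flat.

Request:
apply_moves --targets '[0.8,0,0.002,0,0,0.8,0,0.002,0,0,0.8,0,0.003,0,0,0.8,0,0.005,0,0,0.8,0,0.03,0,0,0.8,0,0.06,-0.01,0,0.8,0,0,0,0]'

```text
clock: 22.5
position: [0.5266, -0.2227, 0.0692]
ee_rot: [3.139, -0.083, 0.0]
force: [0.3, -0.2, -0.6]
width: 0.2
```

```bash
python3 - <<'E'
from h import *
status();print(arm.observe()["joints"].round(2))
for n in("side","top"): cv2.imwrite(f"pics/{n}18.png",eyes.get_image(n)[:,:,::-1])
im=cv2.imread("pics/side18.png");cv2.imwrite("pics/side18c.png",cv2.convertScaleAbs(cv2.resize(im[190:360,270:500],None,fx=3,fy=3,interpolation=cv2.INTER_CUBIC),alpha=1.3))
im=cv2.imread("pics/top18.png");cv2.imwrite("pics/top18c.png",cv2.convertScaleAbs(cv2.resize(im[210:370,245:500],None,fx=3,fy=3,interpolation=cv2.INTER_CUBIC),alpha=1.3))
E
```

```text
t 22.5 tray [0.1836 0.0029 0.0692] F tray [ 0.23  0.27 -0.64] w 0.2
toolx [ 0.999 -0.053  0.   ] tooly [-0.053 -0.999  0.002] z [ 0.    -0.002 -1.   ] yaw of tool x rel tray x deg 90.41
[ 0.43  0.53 -0.17  1.86  0.13  0.76 -1.44]
```

View pics/side18c.png

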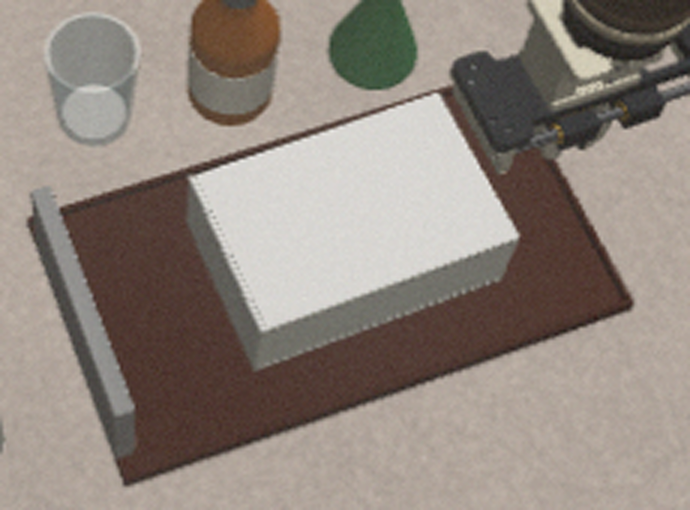

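View pics/top18c.png

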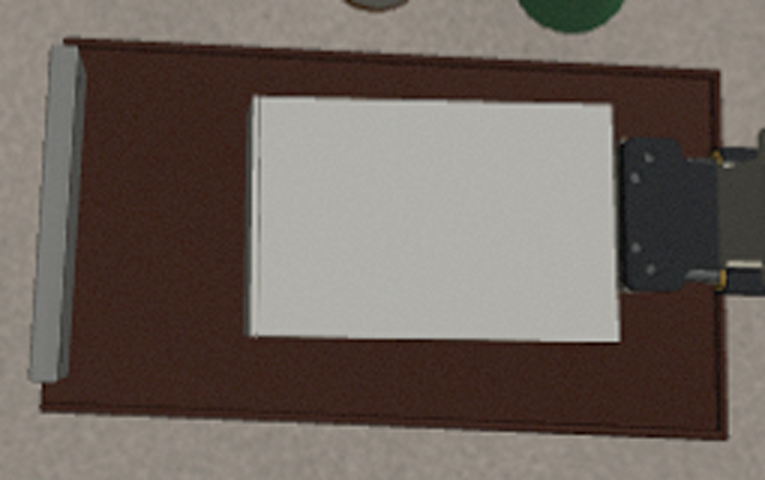

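```bash
python3 - <<'E'
from h import *
c=np.array([[250,97],[613,104],[620,342],[248,337]])/3+[245,210]
P=tray(plane("top",c,.078));print(P.round(4),np.linalg.norm(np.roll(P,-1,0)-P,axis=1).round(4))
cs=np.array([[189,180],[440,95],[519,238],[262,332]])/3+[270,190]
print(tray(plane("side",cs,.078)).round(4)); print(tri("top",c,"side",cs)[:,2:].round(4))
d=P[1]-P[0]+P[2]-P[3];print("yaw",np.degrees(np.arctan2(d[1],d[0])))
E
```

```text
[[-0.0899  0.0653  0.078 ]
 [ 0.1119  0.0706  0.078 ]
 [ 0.1145 -0.0592  0.078 ]
 [-0.0862 -0.0645  0.078 ]] [0.2019 0.1298 0.2008 0.1299]
[[-0.0892  0.0616  0.078 ]
 [ 0.1111  0.0656  0.078 ]
 [ 0.1129 -0.0613  0.078 ]
 [-0.0847 -0.0656  0.078 ]]
[[0.0705 0.0024]
 [0.0637 0.0008]
 [0.072  0.0009]
 [0.0772 0.0018]]
yaw 1.51727633443229
```

Request:
apply_moves --targets '[0.8,0,0,0,-0.111,0.8,0,0,0,-0.111,0.8,0,0,0,-0.111,0.8,0,0,0,-0.111,0.8,0,0,0,-0.111,0.6,0,0,0,-0.111,0.4,0,0,0,-0.111,0.2,0,0,0,-0.111,0,0,0,0,-0.111,0,0,0,0,0,0,0,0,0,0]'

```text
clock: 23.98
position: [0.527, -0.2191, 0.069]
ee_rot: [-2.28, -2.16, -0.0]
force: [-0.1, 0.5, -0.6]
width: 0.805
```

```bash
python3 - <<'E'
from h import *
status();print(arm.observe()["joints"].round(2)); print(need([.145,0.003,.035]))
E
```

```text
t 23.98 tray [0.1799 0.0031 0.069 ] F tray [-0.49 -0.18 -0.59] w 0.805
toolx [0.054 0.999 0.   ] tooly [ 0.999 -0.054 -0.   ] z [-0.  0. -1.] yaw of tool x rel tray x deg -179.65
[ 0.71  0.6  -0.58  1.84  0.43  0.83 -0.15]
[0.0873 0.0003 0.0851]
```

The lying tank measures 200 x 130 mm with its top at about 0.07–0.08 m. It is yawed 1.5°, with the base 97 mm off the stop. I'll lower the open fingers in front of the mouth and approach.

Request:
apply_moves --targets '[0.1,0,0,0.045,0,0.1,0,0,0.04,0,0.1,0.03,0,0,0,0.1,0.03,0,0,0,0.1,0.02,0,0,0,0.1,0.0,0,0,0]'

```text
clock: 24.72
position: [0.5291, -0.1864, 0.0356]
ee_rot: [2.275, 2.166, 0.001]
force: [0.2, 1.1, -0.2]
width: 0.899
```

```bash
python3 - <<'E'
from h import *
status()
for n in("side","wrist"): cv2.imwrite(f"pics/{n}19.png",eyes.get_image(n)[:,:,::-1])
im=cv2.imread("pics/side19.png");cv2.imwrite("pics/side19c.png",cv2.convertScaleAbs(cv2.resize(im[190:360,270:500],None,fx=3,fy=3,interpolation=cv2.INTER_CUBIC),alpha=1.3))
E
```

```text
t 24.73 tray [0.1472 0.0033 0.0356] F tray [-1.09  0.1  -0.18] w 0.899
toolx [0.049 0.999 0.   ] tooly [ 0.999 -0.049  0.001] z [ 0.001 -0.    -1.   ] yaw of tool x rel tray x deg -179.36
```

View pics/side19c.png

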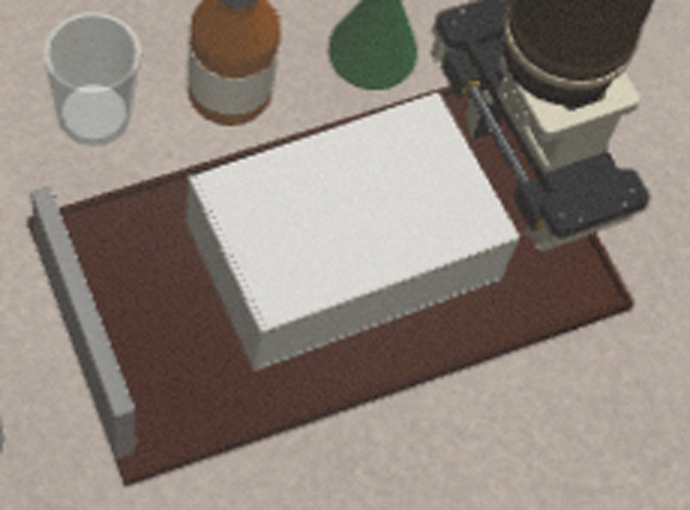

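View pics/wrist19.png

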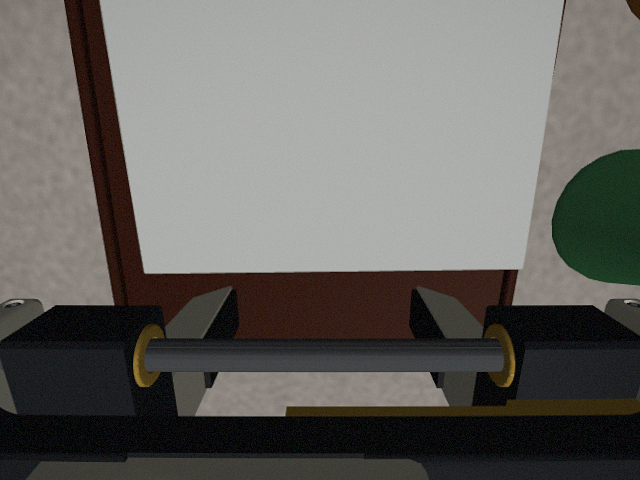

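Both fingers are squarely in front of the mouth rim, at columns 200–240 and 410–450 against the rim's 145–525. Pushing back towards the stop.

Request:
apply_moves --targets '[0.1,0.02,0,0,0,0.1,0.016,0,0,0,0.1,0.01,0,0,0,0.1,0.01,0,0,0,0.1,0.01,0,0,0,0.1,0.014,0,0,0,0.1,0.014,0,0,0,0.1,0.014,0,0,0,0.1,0.014,0,0,0,0.1,0.014,0,0,0,0.1,0.014,0,0,0,0.1,0.014,0,0,0,0.1,0.014,0,0,0,0.1,0.014,0,0,0,0.1,0.014,0,0,0,0.1,0.014,0,0,0,0.1,0.014,0,0,0,0.1,0.014,0,0,0,0.1,0.01,0,0,0,0.1,0,0,0,0]'

```text
clock: 27.32
position: [0.5341, -0.0838, 0.0352]
ee_rot: [-2.276, -2.165, -0.001]
force: [-0.7, -0.3, -0.3]
width: 0.9
```

```bash
python3 - <<'E'
from h import *
status()
for n in("side","top"): cv2.imwrite(f"pics/{n}20.png",eyes.get_image(n)[:,:,::-1])
im=cv2.imread("pics/side20.png");cv2.imwrite("pics/side20c.png",cv2.convertScaleAbs(cv2.resize(im[190:360,270:500],None,fx=3,fy=3,interpolation=cv2.INTER_CUBIC),alpha=1.3))
im=cv2.imread("pics/top20.png");cv2.imwrite("pics/top20c.png",cv2.convertScaleAbs(cv2.resize(im[210:370,245:500],None,fx=3,fy=3,interpolation=cv2.INTER_CUBIC),alpha=1.3))
E
```

```text
t 27.32 tray [0.0445 0.002  0.0352] F tray [ 0.32 -0.66 -0.28] w 0.9
toolx [0.05  0.999 0.   ] tooly [ 0.999 -0.05   0.   ] z [ 0.  0. -1.] yaw of tool x rel tray x deg -179.42
```

View pics/side20c.png

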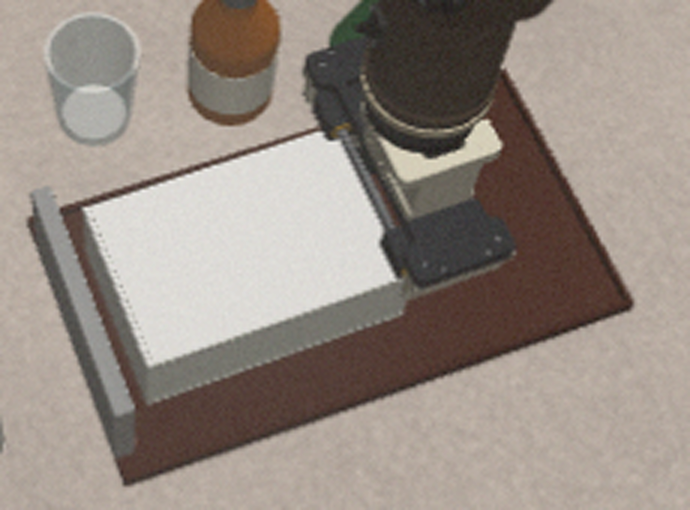

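View pics/top20c.png

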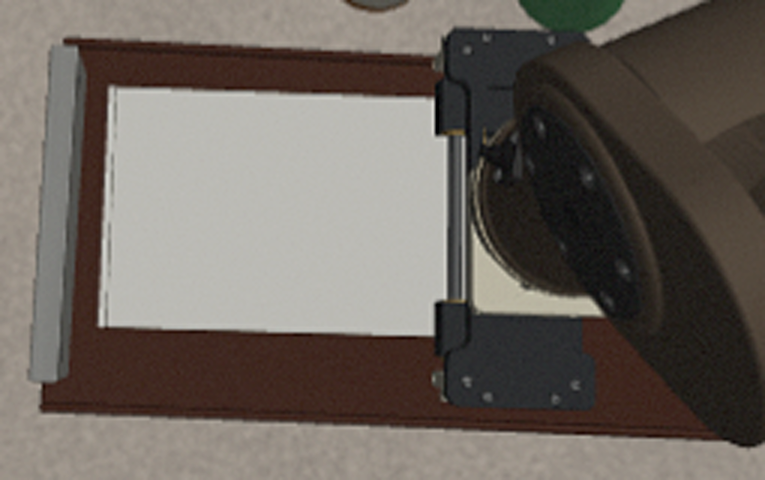

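```bash
python3 - <<'E'
from h import *
c=np.array([[109,86],[98,327]])/3+[245,210]
print(tray(plane("top",c,.078)).round(4))
cs=np.array([[84,209],[150,366]])/3+[270,190]
print(tray(plane("side",cs,.078)).round(4))
E
```

```text
[[-0.1676  0.0679  0.078 ]
 [-0.1664 -0.0623  0.078 ]]
[[-0.1673  0.0649  0.078 ]
 [-0.1648 -0.063   0.078 ]]
```

The base is about 17 mm from the stop and nearly square. The final approach is slow, with force checks.

Request:
apply_moves --targets '[0.1,0.01,0,0,0,0.1,0.01,0,0,0,0.1,0.008,0,0,0,0.1,0.006,0,0,0,0.1,0.004,0,0,0,0.1,0,0,0,0]'

```text
clock: 28.18
position: [0.5347, -0.069, 0.0351]
ee_rot: [-2.277, -2.165, -0.0]
force: [-0.0, 0.4, -0.4]
width: 0.903
```

```bash
python3 - <<'E'
from h import *
status()
im=eyes.get_image("top")[:,:,::-1];cv2.imwrite("pics/top21c.png",cv2.convertScaleAbs(cv2.resize(im[215:345,250:350],None,fx=6,fy=6,interpolation=cv2.INTER_CUBIC)[:600*2:],alpha=1.6)[:600])
cv2.imwrite("pics/top21c.png",cv2.convertScaleAbs(cv2.resize(im[215:345,250:350],None,fx=4.6,fy=4.6,interpolation=cv2.INTER_CUBIC),alpha=1.6))
status()
E
```

```text
t 28.18 tray [0.0296 0.0017 0.0351] F tray [-0.42 -0.06 -0.4 ] w 0.903
toolx [0.05  0.999 0.   ] tooly [ 0.999 -0.05   0.   ] z [ 0.  0. -1.] yaw of tool x rel tray x deg -179.44
t 28.23 tray [0.0297 0.0018 0.0351] F tray [0.76 0.05 0.19] w 0.9
toolx [0.05  0.999 0.   ] tooly [ 0.999 -0.05   0.   ] z [ 0.  0. -1.] yaw of tool x rel tray x deg -179.45
```

View pics/top21c.png

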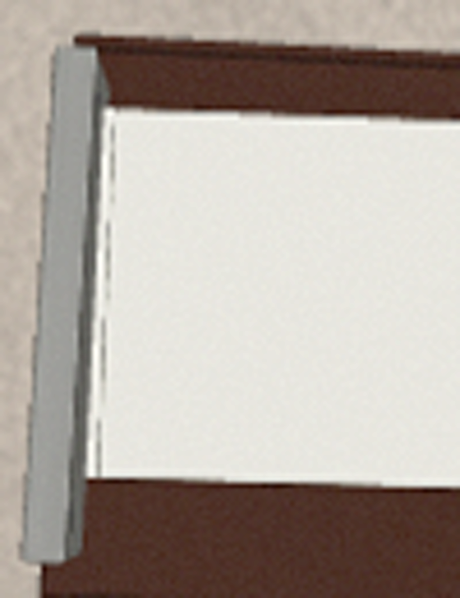

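Request:
apply_moves --targets '[0.1,0.0025,0,0,0,0.1,0.0025,0,0,0,0.1,0.0015,0,0,0,0.1,0,0,0,0]'

```text
clock: 28.72
position: [0.5348, -0.0667, 0.0351]
ee_rot: [2.277, 2.164, 0.0]
force: [0.5, -2.3, -0.3]
width: 0.9
```

```bash
python3 - <<'E'
from h import *
F=[]
for i in range(4):
    eyes.get_image("side"); F.append(np.array([TX,TY,[0,0,1]])@arm.observe()["force"])
print(np.mean(F,0).round(2)); status()
E
```

```text
[ 1.44  0.38 -0.09]
t 28.93 tray [0.0273 0.0017 0.0351] F tray [2.05 0.52 0.63] w 0.901
toolx [0.051 0.999 0.   ] tooly [ 0.999 -0.051  0.   ] z [ 0.  0. -1.] yaw of tool x rel tray x deg -179.47
```

Request:
apply_moves --targets '[0.1,0.0025,0,0,0,0.1,0.0015,0,0,0,0.1,0,0,0,0]'

```text
clock: 29.3
position: [0.5347, -0.0658, 0.0351]
ee_rot: [2.277, 2.164, -0.001]
force: [-1.0, -5.7, 1.3]
width: 0.895
```

```bash
python3 - <<'E'
from h import *
F=[]
for i in range(4):
    eyes.get_image("side"); F.append(np.array([TX,TY,[0,0,1]])@arm.observe()["force"])
print(np.mean(F,0).round(2)); status()
im=eyes.get_image("top")[:,:,::-1]
cv2.imwrite("pics/top22c.png",cv2.convertScaleAbs(cv2.resize(im[215:345,250:350],None,fx=4.6,fy=4.6,interpolation=cv2.INTER_CUBIC),alpha=1.6))
E
```

```text
[ 5.32 -0.13  1.77]
t 29.5 tray [0.0265 0.0016 0.0351] F tray [ 5.78 -0.07  1.26] w 0.902
toolx [ 0.051  0.999 -0.001] tooly [ 0.999 -0.051 -0.   ] z [-0.    -0.001 -1.   ] yaw of tool x rel tray x deg -179.49
```

View pics/top22c.png

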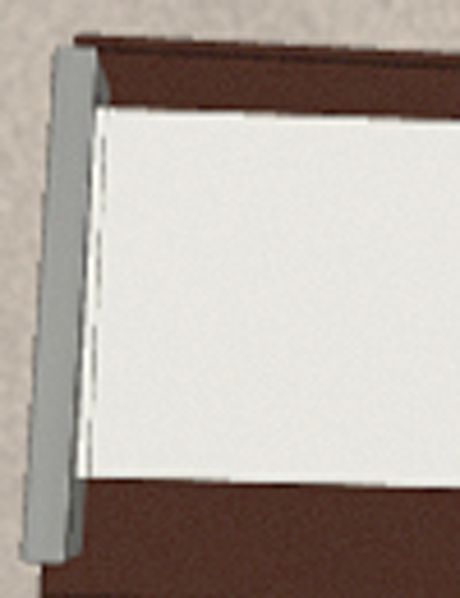

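It touches the stop at about 5 N. To make sure the base is seated square rather than held skewed by the two-finger bar, I'll back off, close the fingers and press lightly at the middle of the rim.

Request:
apply_moves --targets '[0.1,-0.01,0,0,0,0.1,-0.03,0,0,0,1,0,0,0,0,1,0,0,0,0,1,0,0,0,0,1,0,0,0,0,1,0,0,0,0,1,0.015,0,0,0,1,0.01,0,0,0,1,0.007,0,0,0,1,0.004,0,0,0,1,0.002,0,0,0,1,0,0,0,0]'

```text
clock: 31.18
position: [0.5348, -0.066, 0.0351]
ee_rot: [2.277, 2.164, -0.0]
force: [0.0, -0.2, -0.5]
width: 0.002
```

```bash
python3 - <<'E'
from h import *
F=[]
for i in range(4):
    eyes.get_image("side"); F.append(np.array([TX,TY,[0,0,1]])@arm.observe()["force"])
print(np.mean(F,0).round(2)); status()
E
```

```text
[-0.54 -0.04 -0.04]
t 31.38 tray [0.0267 0.0017 0.0351] F tray [-0.51 -0.35 -0.69] w 0.006
toolx [ 0.051  0.999 -0.   ] tooly [ 0.999 -0.051 -0.   ] z [-0. -0. -1.] yaw of tool x rel tray x deg -179.47
```

Request:
apply_moves --targets '[1,0.0025,0,0,0,1,0.0025,0,0,0,1,0,0,0,0]'

```text
clock: 31.75
position: [0.5346, -0.0658, 0.0351]
ee_rot: [2.278, 2.162, -0.003]
force: [-1.3, -6.1, 2.1]
width: 0.006
```

```bash
python3 - <<'E'
from h import *
F=[]
for i in range(4):
    eyes.get_image("side"); F.append(np.array([TX,TY,[0,0,1]])@arm.observe()["force"])
print(np.mean(F,0).round(2)); status()
E
```

```text
[ 6.41 -0.81  1.43]
t 31.95 tray [0.0265 0.0015 0.0351] F tray [ 6.24 -0.99  1.71] w 0.005
toolx [ 0.052  0.999 -0.002] tooly [ 0.999 -0.052 -0.001] z [-0.001 -0.002 -1.   ] yaw of tool x rel tray x deg -179.55
```

Pressing at the middle with about 6 N, the rim stays at the same position, so the base is seated. I'll retreat and check.

Request:
apply_moves --targets '[1,-0.006,0,0,0,1,-0.02,0,0,0,1,-0.1,0,0,0,1,-0.1,0,0,0,1,-0.05,0,-0.1,0,1,0,0,-0.14,0,1,0,0,-0.14,0,1,-0.1,0,-0.1,0,1,-0.14,0,0,0,1,-0.14,0,0,0,1,-0.14,0,0,0,1,-0.14,0,0,0,1,0,0,0,0]'

```text
clock: 33.58
position: [0.5131, -0.444, 0.2256]
ee_rot: [-2.285, -2.155, 0.004]
force: [0.7, 0.4, -0.2]
width: 0.005
```

```bash
python3 - <<'E'
from h import *
status()
a=eyes.get_image("top")[:,:,::-1];b=eyes.get_image("side")[:,:,::-1]
cv2.imwrite("pics/top23.png",a);cv2.imwrite("pics/side23.png",b)
cv2.imwrite("pics/top23c.png",cv2.convertScaleAbs(cv2.resize(a[215:345,250:420],None,fx=4.6,fy=4.6,interpolation=cv2.INTER_CUBIC),alpha=1.6))
cv2.imwrite("pics/side23c.png",cv2.convertScaleAbs(cv2.resize(b[190:360,270:500],None,fx=3.4,fy=3.4,interpolation=cv2.INTER_CUBIC),alpha=1.4))
E
```

```text
t 33.58 tray [0.4053 0.0027 0.2256] F tray [-0.42  0.65 -0.2 ] w 0.005
toolx [ 0.059  0.998 -0.001] tooly [ 0.998 -0.059 -0.002] z [-0.002 -0.001 -1.   ] yaw of tool x rel tray x deg -179.92
```

View pics/top23c.png

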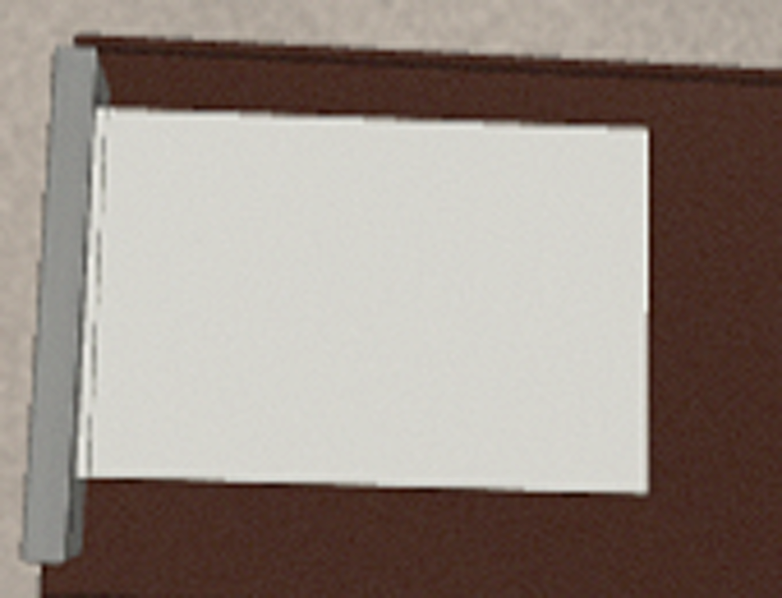

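View pics/side23c.png

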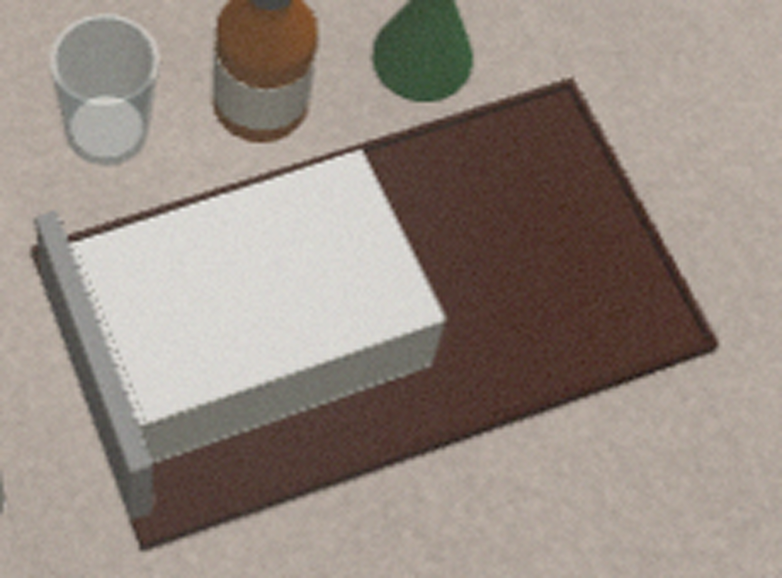

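View pics/side23.png

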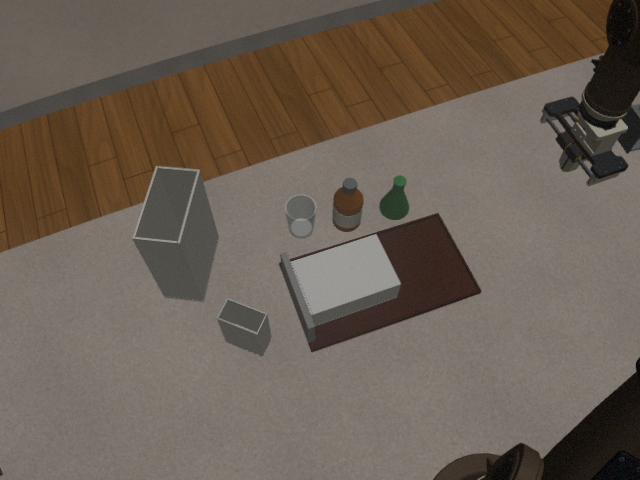

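```bash
python3 - <<'E'
from h import *
c=np.array([[98,107],[649,127],[648,494],[78,477]])/4.6+[250,215]
P=tray(plane("top",c,.078));print(P.round(4))
d=P[1]-P[0]+P[2]-P[3];print("yaw side edges",np.degrees(np.arctan2(d[1],d[0])),"base",np.degrees(np.arctan2(-(P[0]-P[3])[0],(P[0]-P[3])[1])),"mouth",np.degrees(np.arctan2(-(P[1]-P[2])[0],(P[1]-P[2])[1])))
s=np.array([[97,45],[68,552]])/4.6+[250,215];S=tray(plane("top",s,.088));print("stop",S.round(4))
cs=np.array([[72,243],[363,150],[445,320],[143,424]])/3.4+[270,190];print(tray(plane("side",cs,.078)).round(4))
# stop foot line on tray long edges for tray yaw check
e=np.array([[65,40],[719,71],[727,438],[41,409]])/3+[245,210]
T=tray(plane("top",e,[.013] if False else .013));print(T.round(4))
E
```

```text
[[-0.1841  0.0678  0.078 ]
 [ 0.0144  0.0697  0.078 ]
 [ 0.0157 -0.0606  0.078 ]
 [-0.1834 -0.0625  0.078 ]]
yaw side edges 0.5324532222095478 base 0.2869897748617505 mouth 0.5668280847159636
stop [[-0.185   0.0884  0.088 ]
 [-0.1846 -0.0876  0.088 ]]
[[-0.1822  0.0657  0.078 ]
 [ 0.0148  0.0662  0.078 ]
 [ 0.0143 -0.062   0.078 ]
 [-0.1818 -0.063   0.078 ]]
[[-0.1987  0.1054  0.013 ]
 [ 0.1972  0.105   0.013 ]
 [ 0.1967 -0.1111  0.013 ]
 [-0.1995 -0.1097  0.013 ]]
```

The measured base edge (-184 and -183 mm) meets the stop (-185 mm) within measuring error, and the yaw is about 0.3–0.5°. The bystanders haven't moved and the robot is clear, so I'll hand in.

```bash
python3 - <<'E'
from h import *
status(); print(arm.sign_off())
E
```

```text
t 33.67 tray [0.3992 0.0048 0.2265] F tray [-1.11 -0.17  0.01] w 0.003
toolx [0.052 0.999 0.001] tooly [ 0.999 -0.052 -0.   ] z [-0.     0.001 -1.   ] yaw of tool x rel tray x deg -179.53
the job is handed in; nothing more can be done
None
```

The middle-sized tank now lies on its broad side on the tray, base against the stop and mouth facing away. I handed the job in at 33.7 s of the 64 s allowed; sign-off gives no verdict.

- **Tipping:** I pushed it over from inside the mouth with the fingers. Once past balance, the rear finger held the back rim all the way down to flat, with about 1–3 N of support. No foot slide showed in the pictures.
- **Pushing back:** I pushed on the mouth rim with two open fingers until it met the stop at about 5 N. Then I pressed the middle of the rim once with shut fingers at about 6 N to seat it.
- **Last checks:**
  - In the top view the base edge is at tray x = -184 and -183 mm, against the stop face at -185 mm. The side view reads -182 mm.
  - Yaw comes out at 0.3–0.6° in the top view.
  - I take these small gaps and angles as calibration error (about 2 mm), because the tank did not move further under the final press.
  - The other glassware looks unmoved in the last side view, and the gripper is clear, 0.2 m beyond the tray and 0.23 m up.
- **Disagreement:** one height check did not match well. Triangulating the lying tank's top gave 64–77 mm against the expected 78 mm, so I relied on the length and width, which fitted.

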